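Rack freshly lacquered walnut feet and lock the drying blower's speed

ROBOT

A 7-joint arm with a two-finger parallel gripper is mounted at the origin on the work surface. World frame = base frame: x ahead of the robot, y to its left, z up, the work surface at z = 0. Lengths are in m, angles in rad, forces in N, time in s.
With the tool pointing down it reaches from about 0.4 to 0.875 m from the base axis. Payload 19.3 kg.
Tool frame: the origin (TCP) lies at the very end of the fingers, on their centre line; the grasp point (between the pads) lies 19 mm behind it; z points along the fingers, y is the line along which they close (so a half turn about z gives the same grasp; the last joint's range is limited). The gripper opens to 85 mm and grips with 20 to 120 N. Pads are 22 mm wide; open, the fingers measure 114 mm over their backs; the gripper's body (76 mm by 85 mm) begins 54 mm behind the grasp point. The pads swing forward as they close: fully open they stand 13 mm farther back than shut.
Start: joints at [-0.07, 0.521, -0.036, 1.599, 0.021, 1.021, -0.113], TCP at [0.625, -0, 0.231] pointing down, gripper open.
Joint ranges: [-2.91, 2.91], [-0.3, 2.13], [-1.5, 1.42], [0.17, 2.43], [-1.26, 4.41], [0.16, 1.93], [-2.52, 2.52]. Speed limits (rad/s): [1.89, 1.89, 2.39, 2.39, 3.01, 3.01, 3.01].

INTERFACE

Orientations are given as [roll, pitch, yaw] about the fixed x, y, z axes, in that order (R = Rz(yaw) Ry(pitch) Rx(roll)).
In Python, from workcell import monitor, optics, workorder gives the robot as it stands.
- The arm moves only by the tool apply_moves, never from a script. Its arguments are lists of equal length, an entry for each row: "linear": the shift along the tool's x, y, z each as a share of 0.1 m, from -1 to 1, a list of three; "delta_rot": the turn, a rotation vector about the tool's x, y, z each as a share of 120 degrees, from -1 to 1, a list of three. A call has exactly 5 rows; each row is the pose to reach, as a shift and turn from the pose commanded when the call began, along the tool's axes at that moment; what a row does not reach only later rows make up. A row lasts 1/12 s, in which the tool goes at most 41.7 mm and 7.16 degrees, less where a joint would pass 70% of its speed; a pose out of reach is approached as far as the arm can. A call with a number of a shift or a turn outside -1 to 1 is refused whole. A call with a gripper value outside its range is refused whole. "gripper" is the opening, from -1 (shut) to 1 (fully open), set as the call begins (left out, the last holds). The fingers move at their own pace and stop on an object; "force" is the grip in N (left out, the last holds). Time passes only in rows, so rows that repeat a pose let the fingers close, or fill a call up. It gives the time, the measured TCP pose, the force, the opening and the grip force at its end, in the units of the state.
- monitor.observe(): the state, without advancing time (a new reading comes with each control period).
- optics.grab_frame(name): name is "scene" or "side" or "wrist"; returns (picture, depth): 480x640x3 uint8, red, green, blue; 480x640 float32, m along the optical axis (not along the pixel's ray), 0 where there is no reading.
- optics.camera_info(name): a dict with "fx", "fy", "cx", "cy" (pixels), "D" ([k1, k2, p1, p2, k3] as OpenCV has them; the pictures are not rectified), "rvec" (rotation vector, rad) and "tvec" (3), from world to camera coordinates, as OpenCV has them; the wrist camera has in their place "T_tool_cam" (4x4, takes a point from camera to tool coordinates, whose origin is the TCP and whose axes are the flange's). Camera axes: x right, y down, z forward; pixel columns grow to the right and rows downward; lengths in m; the calibration is good to about 2 mm. A picture is of the moment at which its call begins: read the wrist's pose just before it. camera_info takes no time and is no camera call.
- workorder.job_done(): hands the job in; it is judged then, once.
The state is a dict: "clock": time; "qpos": joint angles; "qd": joint speeds; "joint_efforts": joint torques, N m; "position": TCP position; "tool_rot": TCP orientation; "force": force on the tool from outside, world axes, zero at the start; "moment": the same for the moment, N m; "grip_width": finger opening in m; "finger_force": force on a finger pad.
Only numpy, scipy, OpenCV 4.12 (cv2) and the standard library are available. Lean on these libraries where they do the work, as an engineer would, in place of code of your own. Each camera call takes 0.05 s, during which the arm holds its last target. There are 200 camera calls.

TASK

Stand all the freshly lacquered walnut feet that are on the bench in one even row on the drying board, brass plates up, each centred and square in its own white outline, filling the outlines from the red-dot end with no gap; the lacquer is soft, so never pinch a foot with more than 15 newtons. Also draw the lock hood fully back off the blower's speed regulator, turn the knob so its white pointer is on the red mark, then slide the lock fully home over it without disturbing the setting. Leave the other things on the bench where they are.

Things in the scene. Friction and masses are not known exactly. Their poses are not given: they have to be found in the camera images.
- drying_station: Fixed grey drying board 285 x 450 mm, 8 mm thick, with five white outlined places (98 x 56 mm) in a row along its y and a red dot at the row's +y end. Origin on the bench under place 3; x points to the green blower box, whose face is 140 mm beyond the row (top 83 mm above the bench, 400 mm long). A foot is square when its long axis lies along this x.
- mark1 (a point): Centre of white outlined place 1 of 5 on the drying board, on the board's top face (8 mm above the bench). Places are 84 mm apart along the board's y; place 1 is the one next to the red dot, place 5 the farthest from it.
- mark2 (a point): Centre of white outlined place 2 of 5 on the drying board, on the board's top face (8 mm above the bench). Places are 84 mm apart along the board's y; place 1 is the one next to the red dot, place 5 the farthest from it.
- mark3 (a point): Centre of white outlined place 3 of 5 on the drying board, on the board's top face (8 mm above the bench). Places are 84 mm apart along the board's y; place 1 is the one next to the red dot, place 5 the farthest from it.
- mark4 (a point): Centre of white outlined place 4 of 5 on the drying board, on the board's top face (8 mm above the bench). Places are 84 mm apart along the board's y; place 1 is the one next to the red dot, place 5 the farthest from it.
- mark5 (a point): Centre of white outlined place 5 of 5 on the drying board, on the board's top face (8 mm above the bench). Places are 84 mm apart along the board's y; place 1 is the one next to the red dot, place 5 the farthest from it.
- foot1: Walnut cabinet foot (three to five of the five are present, the rest are None): a block 80 mm long (its x), 40 mm wide (its y), 36 mm high, darker plinth 14 mm high below, the upper part 70 mm long and also 40 mm wide, brass screw plate on top. Origin at the centre of its underside, z up. About 0.11 kg. Grip it across its 40 mm width, or by the ends of the 70 mm upper part.
- foot2: Walnut cabinet foot (three to five of the five are present, the rest are None): a block 80 mm long (its x), 40 mm wide (its y), 36 mm high, darker plinth 14 mm high below, the upper part 70 mm long and also 40 mm wide, brass screw plate on top. Origin at the centre of its underside, z up. About 0.11 kg. Grip it across its 40 mm width, or by the ends of the 70 mm upper part.
- foot3: Walnut cabinet foot (three to five of the five are present, the rest are None): a block 80 mm long (its x), 40 mm wide (its y), 36 mm high, darker plinth 14 mm high below, the upper part 70 mm long and also 40 mm wide, brass screw plate on top. Origin at the centre of its underside, z up. About 0.11 kg. Grip it across its 40 mm width, or by the ends of the 70 mm upper part.
- foot4: Walnut cabinet foot (three to five of the five are present, the rest are None): a block 80 mm long (its x), 40 mm wide (its y), 36 mm high, darker plinth 14 mm high below, the upper part 70 mm long and also 40 mm wide, brass screw plate on top. Origin at the centre of its underside, z up. About 0.11 kg. Grip it across its 40 mm width, or by the ends of the 70 mm upper part.
- foot5: Walnut cabinet foot (three to five of the five are present, the rest are None): a block 80 mm long (its x), 40 mm wide (its y), 36 mm high, darker plinth 14 mm high below, the upper part 70 mm long and also 40 mm wide, brass screw plate on top. Origin at the centre of its underside, z up. About 0.11 kg. Grip it across its 40 mm width, or by the ends of the 70 mm upper part.
- regulator: Fixed brass speed regulator box, 240 x 110 mm, 30 mm high; origin at the centre of its underside on the bench. The knob's upright axis stands at x = -65 mm, y = 0 in its frame, on a white dial 92 mm across with black ticks and one wider red mark. The lock slides along its x axis.
- knob (a joint): Speed knob angle, rad, growing clockwise from above, range 0 to 2.7; the red mark is at 2.10. At 0 it points along the regulator's -y, at 1.57 along -x. Stays where left. The knob is a black bar 60 mm long, 14 mm wide, from 39 to 61 mm above the bench, with a white line from its centre to the pointing end.
- knob_grip (a point): Point on the knob's axis 55 mm above the bench, in the upper part of the bar; its y axis lies along the bar (the pointing end is -y), and it turns with the knob.
- lock (a joint): Position of the sliding lock in m: 0 is fully home, centred over the knob; 0.12 is drawn fully back along the regulator's +x, leaving the knob free. Stays where it is left; about 1.5 N of friction.
- lock_grip (a point): Point in the red tab on the lock, 90 mm above the bench; moves with the lock, axes as the regulator's. The lock is a hood with steel side walls and clear top, 72 mm (x) by 82 mm (y), top face 73 mm above the bench; the tab is 14 mm (x) by 50 mm (y), from 73 to 99 mm above the bench.
- tone_arm: Bystander: aluminium tone arm, about 220 mm long, lying flat along its x axis; origin at its middle, on the bench.
- cabinet_hinge: Bystander: red lacquered flat hinge with a brass pin, 79 x 75 mm, 10 mm high; origin at its underside centre.
- governor_weight: Bystander: round steel governor ball weight, 54 mm across, 56 mm high; origin at its underside centre.
- screwdriver: Bystander: screwdriver 190 mm long, lying along its x axis.
- wax_jar: Bystander: amber glass jar with a steel lid, 60 mm across, 70 mm high; origin at its underside centre.
- record_clamp: Bystander: brass disc 70 mm across, 30 mm high; origin at its underside centre.
There are look-alikes about, which are no part of the job. Leave any orange or pink look-alike of the foot4 alone.

How it is judged:
On the way, in this order (a step that is already met when the one before it is completed fails the run):
1. the lock is drawn back off the knob (lock above 0.10 m) (value of joint lock above 0.1 m), for 0.2 s.
2. with the lock back, the knob stands on the red mark (2.10 rad, within 0.08) (value of joint lock above 0.1 m and value of joint knob between 2.02 and 2.18 rad and velocity of joint knob between -0.05 and 0.05 rad/s), for 0.3 s.
3. the lock is slid home over the knob (below 0.008 m), knob still on the mark (value of joint lock below 0.008 m and value of joint knob between 2.02 and 2.18 rad), for 0.2 s.
At the end, for the whole second after the job is handed in: Every foot present rests on the board upright (within 0.12 rad), centred within 8 mm on a place and square to the board within 0.12 rad, the places filled from place 1 (red dot) without a gap; the knob is at 2.10 rad within 0.08 and the lock is home (below 0.008 m) (all of step 3 and (horizontal distance between foot1 and mark1 below 0.008 m or (horizontal distance between foot1 and mark2 below 0.008 m and horizontal distance between any of foot2, foot3, foot4, foot5 and mark1 below 0.008 m) or (horizontal distance between foot1 and mark3 below 0.008 m and horizontal distance between any of foot2, foot3, foot4, foot5 and mark2 below 0.008 m) or (horizontal distance between foot1 and mark4 below 0.008 m and horizontal distance between any of foot2, foot3, foot4, foot5 and mark3 below 0.008 m) or (horizontal distance between foot1 and mark5 below 0.008 m and horizontal distance between any of foot2, foot3, foot4, foot5 and mark4 below 0.008 m)) and angle between the x axis of each of foot1, foot2, foot3, foot4, foot5 and the x axis of drying_station, either way round below 0.12 rad and angle between each of foot1, foot2, foot3, foot4, foot5's own z axis and vertical below 0.12 rad and height (world z) of each of foot1, foot2, foot3, foot4, foot5 below 0.025 m and linear speed of each of foot1, foot2, foot3, foot4, foot5 below 0.02 m/s and (horizontal distance between foot2 and mark1 below 0.008 m or (horizontal distance between foot2 and mark2 below 0.008 m and horizontal distance between any of foot1, foot3, foot4, foot5 and mark1 below 0.008 m) or (horizontal distance between foot2 and mark3 below 0.008 m and horizontal distance between any of foot1, foot3, foot4, foot5 and mark2 below 0.008 m) or (horizontal distance between foot2 and mark4 below 0.008 m and horizontal distance between any of foot1, foot3, foot4, foot5 and mark3 below 0.008 m) or (horizontal distance between foot2 and mark5 below 0.008 m and horizontal distance between any of foot1, foot3, foot4, foot5 and mark4 below 0.008 m)) and (horizontal distance between foot3 and mark1 below 0.008 m or (horizontal distance between foot3 and mark2 below 0.008 m and horizontal distance between any of foot1, foot2, foot4, foot5 and mark1 below 0.008 m) or (horizontal distance between foot3 and mark3 below 0.008 m and horizontal distance between any of foot1, foot2, foot4, foot5 and mark2 below 0.008 m) or (horizontal distance between foot3 and mark4 below 0.008 m and horizontal distance between any of foot1, foot2, foot4, foot5 and mark3 below 0.008 m) or (horizontal distance between foot3 and mark5 below 0.008 m and horizontal distance between any of foot1, foot2, foot4, foot5 and mark4 below 0.008 m)) and (horizontal distance between foot4 and mark1 below 0.008 m or (horizontal distance between foot4 and mark2 below 0.008 m and horizontal distance between any of foot1, foot2, foot3, foot5 and mark1 below 0.008 m) or (horizontal distance between foot4 and mark3 below 0.008 m and horizontal distance between any of foot1, foot2, foot3, foot5 and mark2 below 0.008 m) or (horizontal distance between foot4 and mark4 below 0.008 m and horizontal distance between any of foot1, foot2, foot3, foot5 and mark3 below 0.008 m) or (horizontal distance between foot4 and mark5 below 0.008 m and horizontal distance between any of foot1, foot2, foot3, foot5 and mark4 below 0.008 m)) and (horizontal distance between foot5 and mark1 below 0.008 m or (horizontal distance between foot5 and mark2 below 0.008 m and horizontal distance between any of foot1, foot2, foot3, foot4 and mark1 below 0.008 m) or (horizontal distance between foot5 and mark3 below 0.008 m and horizontal distance between any of foot1, foot2, foot3, foot4 and mark2 below 0.008 m) or (horizontal distance between foot5 and mark4 below 0.008 m and horizontal distance between any of foot1, foot2, foot3, foot4 and mark3 below 0.008 m) or (horizontal distance between foot5 and mark5 below 0.008 m and horizontal distance between any of foot1, foot2, foot3, foot4 and mark4 below 0.008 m))); the robot touches nothing.
It fails at once if a foot is pinched with clearly more than 15 N (38 N on both fingers together) (contact force between the fingers and foot1 above 38 N or contact force between the fingers and foot2 above 38 N or contact force between the fingers and foot3 above 38 N or contact force between the fingers and foot4 above 38 N or contact force between the fingers and foot5 above 38 N).
It fails at once if a bystander is moved more than 30 mm (distance of any of tone_arm, cabinet_hinge, governor_weight, screwdriver, wax_jar, record_clamp from where it was at the start of the episode above 0.03 m).
Of foot1, foot2, foot3, foot4, foot5 only 3 to 5 are there at a start; the rules pass over those that are not, and their reading is None.
At some moment in a run one of foot1, foot2, foot3, foot4, foot5 may be knocked a few centimetres aside while the robot is not near it.
Once in a run the grip may slacken for a moment while it holds something.
It also fails if it takes over 210 s, if anything falls off the work surface, if the arm or the gripper's body presses on something with over 40 N, if the wrist force passes 120 N, or if a joint passes its speed limit or range.

## Working session

There is one attempt and no reset: what is moved stays moved. The work goes in short steps, Python scripts to look and compute and a tool call to move; the robot and the scene stay as the last step left them, time stands still between calls to the robot, and variables do not carry over. Pictures are saved under pics/ and viewed, at most 14 in all, crops included, and the job is handed in when it is done.

Besides the shell and the picture viewer there is one more tool, called after "Call:" as a command line: name --argument value ..., lists and objects as JSON in quotes. apply_moves: Moves the arm, as the interface text tells. Its arguments: {"type":"object","properties":{"linear":{"type":"array"},"delta_rot":{"type":"array"},"gripper":{"type":"number"},"force":{"type":"number"}},"required":["linear","delta_rot"]}

```bash
mkdir -p pics; cat > h.py <<'E'
import numpy as np, cv2
from workcell import monitor, optics, workorder
from scipy.spatial.transform import Rotation as R
def state():
    s=monitor.observe(); return s
def Ttool(s):
    T=np.eye(4);T[:3,:3]=R.from_euler('xyz',s['tool_rot']).as_matrix();T[:3,3]=s['position'];return T
def grab(name):
    s=monitor.observe(); im,d=optics.grab_frame(name); ci=optics.camera_info(name)
    K=np.array([[ci['fx'],0,ci['cx']],[0,ci['fy'],ci['cy']],[0,0,1.]]);D=np.array(ci['D'],float)
    if name=='wrist': Twc=Ttool(s)@np.array(ci['T_tool_cam'])
    else:
        M=np.eye(4);M[:3,:3]=cv2.Rodrigues(np.array(ci['rvec'],float))[0];M[:3,3]=np.ravel(ci['tvec']);Twc=np.linalg.inv(M)
    return im,d,(K,D,Twc)
def toplane(px,cam,z):
    K,D,T=cam; p=np.array(px,float).reshape(-1,1,2)
    u=cv2.undistortPoints(p,K,D).reshape(-1,2)
    r=np.c_[u,np.ones(len(u))]@T[:3,:3].T; o=T[:3,3]
    return o+r*((z-o[2])/r[:,2])[:,None]
def proj(P,cam):
    K,D,T=cam; M=np.linalg.inv(T)
    return cv2.projectPoints(np.array(P,float).reshape(-1,1,3),cv2.Rodrigues(M[:3,:3])[0],M[:3,3],K,D)[0].reshape(-1,2)
def save(n,im): cv2.imwrite('pics/'+n,im[...,::-1])
E
python3 - <<'E'
from h import *
s=state();print({k:np.round(v,3) for k,v in s.items()})
for n in ['scene','side','wrist']:
    im,d,c=grab(n);save(n+'0.png',im);np.savez(n+'0.npz',im=im,d=d,K=c[0],D=c[1],T=c[2]);print(n,np.round(c[2],3).tolist(),c[0][0,0])
E
```

```text
{'clock': np.float64(0.0), 'qpos': array([-0.07 ,  0.522, -0.036,  1.6  ,  0.021,  1.021, -0.113]), 'qd': array([ 0.002, -0.   , -0.001,  0.001, -0.   , -0.   , -0.002]), 'joint_efforts': array([-4.0000e-03, -9.2711e+01,  1.9780e+00, -3.6993e+01,  1.8000e-02,
        8.0000e-03, -0.0000e+00]), 'position': array([ 0.625, -0.   ,  0.231]), 'tool_rot': array([-3.14 ,  0.   ,  1.571]), 'force': array([0.558, 0.671, 0.175]), 'moment': array([ 0.058, -0.043,  0.047]), 'finger_force': np.float64(0.0), 'grip_width': np.float64(0.085)}
scene [[0.87, 0.242, -0.43, 1.091], [0.493, -0.468, 0.733, -0.957], [-0.024, -0.85, -0.526, 0.798], [0.0, 0.0, 0.0, 1.0]] 497.9618148000113
side [[-0.815, -0.381, 0.437, -0.074], [-0.579, 0.522, -0.626, 0.857], [0.01, -0.763, -0.646, 0.928], [0.0, 0.0, 0.0, 1.0]] 539.3159430414695
wrist [[1.0, -0.001, -0.0, 0.624], [-0.001, -0.951, -0.308, 0.079], [0.0, 0.308, -0.951, 0.373], [0.0, 0.0, 0.0, 1.0]] 417.9944769429379
```

View pics/scene0.png

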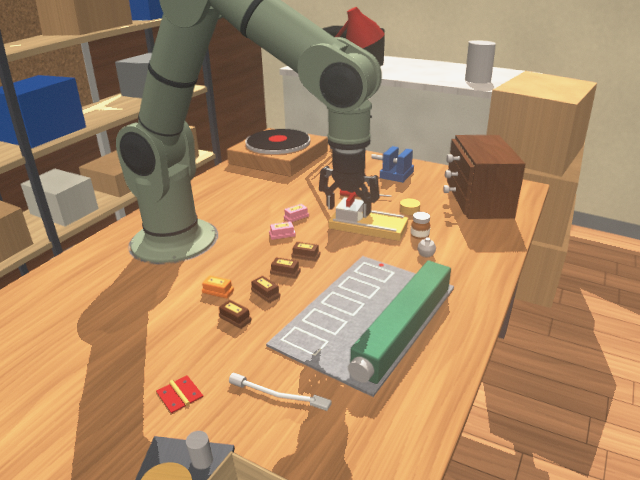

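View pics/side0.png

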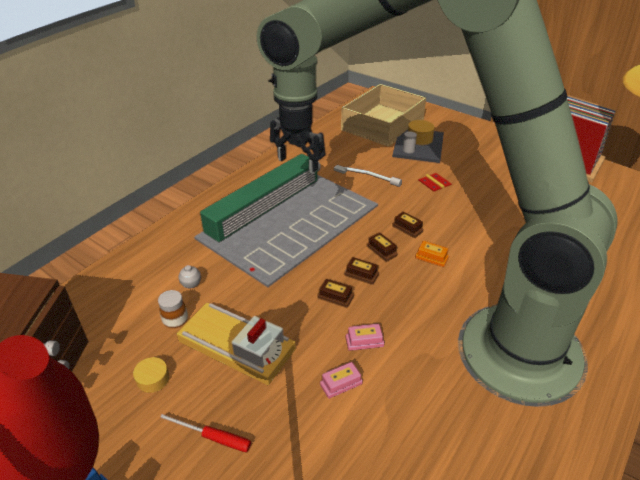

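Scene view: four dark walnut feet at px (306,251), (285,267), (265,289), (234,313). The look-alikes are orange at (217,286) and pink at (282,230) and (296,213). The red dot is at (381,265), the regulator at (368,222) and the lock at (348,210). The side view shows the same four feet at (336,291), (362,269), (382,245) and (408,223). I'll choose the dark brown ones and check them in a close crop.

```bash
cat > m.py <<'E'
from h import *
def load(n):
    z=np.load(n+'0.npz'); return z['im'],z['d'],(z['K'],z['D'],z['T'])
E
python3 - <<'E'
from m import *
for n in ['side','scene']:
    im,d,c=load(n)
    hsv=cv2.cvtColor(im,cv2.COLOR_RGB2HSV)
    # plates: yellowish pixels surrounded by dark
    dark=(hsv[...,2]<95)&(hsv[...,1]>60)
    cl=cv2.morphologyEx(dark.astype(np.uint8),cv2.MORPH_CLOSE,np.ones((7,7)))
    cs,_=cv2.findContours(cl,cv2.RETR_EXTERNAL,cv2.CHAIN_APPROX_NONE)
    for k in cs:
        a=cv2.contourArea(k)
        if a<150 or a>1500: continue
        x,y,w,h=cv2.boundingRect(k)
        if w>60 or h>60: continue
        m=np.zeros(cl.shape,np.uint8);cv2.drawContours(m,[k],-1,1,-1)
        pl=(m>0)&(hsv[...,2]>140)&(hsv[...,1]>70)
        ys,xs=np.nonzero(pl)
        if len(xs)<8: print(n,'dark w/o plate',x,y,w,h,a); continue
        P=toplane(np.c_[xs,ys],c,0.036)[:,:2]
        r=cv2.minAreaRect(P.astype(np.float32)*1000)
        cc=P-P.mean(0);w_,v=np.linalg.eigh(cc.T@cc)
        print(n,(x,y,w,h),len(xs),'c',np.round(P.mean(0),4),np.round(r[0],1),'rect',np.round(r[1],1),'pca yaw',round(np.degrees(np.arctan2(v[1,1],v[0,1])),1))
im,_,_=load('side')
a=cv2.resize(im[205:400,310:460],None,fx=2.6,fy=2.6,interpolation=cv2.INTER_CUBIC)
b=cv2.resize(im[295:385,170:300],None,fx=3.1,fy=3.1,interpolation=cv2.INTER_CUBIC)
o=np.zeros((520,800,3),np.uint8);o[:a.shape[0],:a.shape[1]]=a[:520];o[:b.shape[0],395:395+b.shape[1]]=b[:, :405]
im,_,_=load('wrist');o[285:520,395:708]=cv2.resize(im,(313,235))
save('crop1.png',o)
E
```

```text
side (318, 279, 36, 28) 101 c [0.4331 0.1098] [433.  109.6] rect [44.3 18.3] pca yaw -169.8
side (345, 257, 34, 27) 90 c [0.425  0.0079] [425.2   7.4] rect [44.1 18.9] pca yaw -171.8
side dark w/o plate 521 245 47 47 514.5
side (367, 233, 30, 28) 76 c [ 0.4313 -0.1008] [ 431.9 -101.4] rect [18.5 44.6] pca yaw 162.3
side (393, 212, 30, 25) 64 c [ 0.4231 -0.2247] [ 423.4 -225.3] rect [19.4 43.7] pca yaw 168.9
side dark w/o plate 266 48 51 46 596.0
scene dark w/o plate 220 309 31 18 174.0
scene dark w/o plate 0 267 21 22 193.0
scene dark w/o plate 21 245 39 28 240.0
scene dark w/o plate 58 214 58 39 403.0
scene dark w/o plate 0 164 29 46 828.5
scene dark w/o plate 107 117 32 34 180.5
```

View pics/crop1.png

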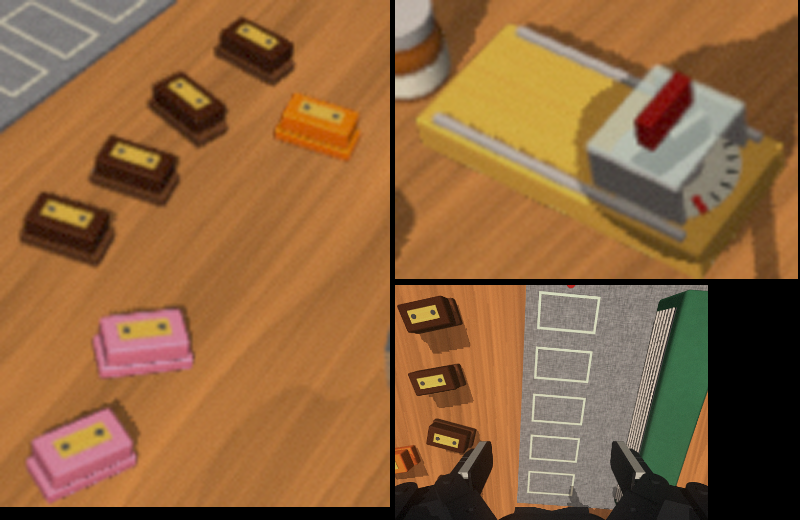

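Crop: the four dark feet with brass plates and the hood with its red tab over the dial are clear. Orange and pink blocks are look-alikes. The wrist view shows all five outlines. Next I'll measure the board, feet and regulator.

```bash
python3 - <<'E'
from m import *
for n in ['wrist','side','scene']:
    im,d,c=load(n); hsv=cv2.cvtColor(im,cv2.COLOR_RGB2HSV)
    w=((hsv[...,2]>165)&(hsv[...,1]<50)).astype(np.uint8)
    cs,hi=cv2.findContours(w,cv2.RETR_CCOMP,cv2.CHAIN_APPROX_NONE)
    for k,h in zip(cs,hi[0]):
        if h[3]<0 : continue   # holes only
        P=toplane(k[:,0],c,0.008)[:,:2].astype(np.float32)
        if not (0.35<P[:,0].mean()<0.95 and abs(P[:,1].mean())<.4): continue
        r=cv2.minAreaRect(P*1000)
        if 35<min(r[1])<70 and 70<max(r[1])<120: print(n,np.round(r[0],1),np.round(r[1],1),round(r[2],1))
    red=((hsv[...,1]>150)&((hsv[...,0]<8)|(hsv[...,0]>172))&(hsv[...,2]>70)).astype(np.uint8)
    N,L,S,C=cv2.connectedComponentsWithStats(red)
    for i in range(1,N):
        if S[i,4]>8: 
            a=toplane(C[i],c,0.008)[0]; b=toplane(C[i],c,0.099)[0]
            if .3<a[0]<1 and abs(a[1])<.45: print(n,'red',S[i],np.round(C[i]),'z8',np.round(a[:2],3),'z99',np.round(b[:2],3))
    if n=='wrist':
        dark=((hsv[...,2]<95)&(hsv[...,1]>60)).astype(np.uint8); 
        y=((hsv[...,0]>18)&(hsv[...,0]<32)&(hsv[...,1]>100)&(hsv[...,2]>140)).astype(np.uint8)
        y=cv2.morphologyEx(y,cv2.MORPH_CLOSE,np.ones((5,5)))
        N,L,S,C=cv2.connectedComponentsWithStats(y)
        for i in range(1,N):
            if S[i,4]>300:
                ys,xs=np.nonzero(L==i);r=cv2.minAreaRect((toplane(np.c_[xs,ys],c,.036)[:,:2]*1000).astype(np.float32));print('plate',S[i,:4],np.round(r[0],1),np.round(r[1],1),round(r[2],1))
    else:
        y=((hsv[...,0]>20)&(hsv[...,0]<32)&(hsv[...,1]>130)&(hsv[...,2]>90)).astype(np.uint8)
        N,L,S,C=cv2.connectedComponentsWithStats(y)
        for i in range(1,N):
            if S[i,4]>500:
                ys,xs=np.nonzero(L==i);P=toplane(np.c_[xs,ys],c,.030)[:,:2]
                r=cv2.minAreaRect((P*1000).astype(np.float32));print(n,'yel',S[i],np.round(r[0],1),np.round(r[1],1),round(r[2],1))
E
```

```text
wrist [ 629.4 -136.1] [49.7 91.7] 84.8
wrist [636.6 -52.5] [49.6 91.5] 85.0
wrist [643.9  31.2] [49.5 91.8] 85.0
wrist [651.2 115. ] [49.4 91.5] 85.2
wrist red [352   0  17   7  81] [360.   2.] z8 [0.655 0.154] z99 [0.647 0.135]
plate [24 41 67 38] [432.4 109.5] [44.3 18.3] 11.7
plate [ 44 182  61  31] [424.9   7.4] [44.1 18.4] 10.2
plate [ 78 303  53  30] [ 431.7 -101.7] [18.2 43.8] 72.3
side [651.  114.8] [53.  94.8] 85.0
side red [250 268   4   3  10] [252. 269.] z8 [0.656 0.158] z99 [0.584 0.227]
side red [248 318  17  25 224] [256. 330.] z8 [0.512 0.303] z99 [0.454 0.358]
side red [266 358   5   6  13] [268. 361.] z8 [0.436 0.353] z99 [0.386 0.402]
side yel [ 177  303   63   58 1521] [565.5 366.2] [149.8 108.2] 6.9
side yel [133 357  34  28 687] [603.4 530.9] [66.7 67. ] 57.5
```

Call:
apply_moves --linear '[[0.18,-0.08,0],[0.36,-0.16,0],[0.54,-0.24,0],[0.72,-0.32,0],[0.9,-0.4,0]]' --delta_rot '[[0,0,0],[0,0,0],[0,0,0],[0,0,0],[0,0,0]]' --gripper 0 --force 20

```text
clock: 0.57
position: [0.5844, 0.0907, 0.2311]
tool_rot: [-3.141, 0.0, 1.571]
force: [-0.6, 0.4, 0.3]
grip_width: 0.0428
finger_force: 0.0
```

Call:
apply_moves --linear '[[0.18,-0.08,0],[0.36,-0.16,0],[0.54,-0.24,0],[0.72,-0.32,0],[0.9,-0.4,0]]' --delta_rot '[[0,0,0],[0,0,0],[0,0,0],[0,0,0],[0,0,0]]'

```text
clock: 0.98
position: [0.5444, 0.1808, 0.2311]
tool_rot: [-3.141, 0.0, 1.571]
force: [-0.1, 0.2, 0.3]
grip_width: 0.043
finger_force: 0.0
```

Call:
apply_moves --linear '[[0.18,-0.08,0],[0.36,-0.16,0],[0.54,-0.24,0],[0.72,-0.32,0],[0.9,-0.4,0]]' --delta_rot '[[0,0,0],[0,0,0],[0,0,0],[0,0,0],[0,0,0]]'

```text
clock: 1.4
position: [0.5044, 0.2708, 0.2312]
tool_rot: [-3.141, 0.0, 1.571]
force: [0.6, -1.0, 0.5]
grip_width: 0.0428
finger_force: 0.0
```

Call:
apply_moves --linear '[[0.18,-0.08,0],[0.36,-0.16,0],[0.54,-0.24,0],[0.7,-0.3,0],[0.7,-0.3,0]]' --delta_rot '[[0,0,-0.02],[0,0,-0.04],[0,0,-0.0575],[0,0,-0.0575],[0,0,-0.0575]]'

```text
clock: 1.82
position: [0.4729, 0.3441, 0.2312]
tool_rot: [-3.141, -0.002, 1.698]
force: [0.2, -0.3, -0.6]
grip_width: 0.0429
finger_force: 0.0
```

```bash
cat >> h.py <<'E'
def plan(x,y,z,yawdeg,ncalls=None):
    "per-call tool-axis shift (share of 0.1 m) and turn (share of 120 deg) towards a pointing-down pose; shift first, turn in equal parts"
    s=state();T=Ttool(s);yaw=np.degrees(np.arctan2(T[1,0],T[0,0]))
    dy=(yawdeg-yaw+180)%360-180;d=np.array([x,y,z])-T[:3,3]
    n=ncalls or int(max(1,np.ceil(abs(d).max()/.098),np.ceil(abs(dy)/35)))
    print('pos',np.round(T[:3,3],4),'rpy',np.round(np.degrees(s['tool_rot']),2),'n',n,'turn',round(-dy/n/120,4))
    for i in range(n):
        a=np.radians(yaw+dy*i/n);Ri=np.array([[np.cos(a),np.sin(a),0],[np.sin(a),-np.cos(a),0],[0,0,-1]])
        print('  ',np.round(Ri.T@d/n/.1,3))
E
python3 - <<'E'
from h import *
s=state();print(np.round(s['position'],4),np.round(np.degrees(s['tool_rot']),2),s['clock'],s['grip_width'],s['qpos'])
im,d,c=grab('wrist');save('w1.png',im);np.savez('w10.npz',im=im,d=d,K=c[0],D=c[1],T=c[2])
hsv=cv2.cvtColor(im,cv2.COLOR_RGB2HSV)
red=((hsv[...,1]>150)&((hsv[...,0]<8)|(hsv[...,0]>172))&(hsv[...,2]>70)).astype(np.uint8)
N,L,S,C=cv2.connectedComponentsWithStats(red)
for i in range(1,N):
    if S[i,4]>30:
        ys,xs=np.nonzero(L==i);P=toplane(np.c_[xs,ys],c,.099)[:,:2];r=cv2.minAreaRect((P*1000).astype(np.float32));print('red',S[i],np.round(r[0],1),np.round(r[1],1),round(r[2],1), np.median(d[L==i]))
y=((hsv[...,0]>18)&(hsv[...,0]<32)&(hsv[...,1]>100)&(hsv[...,2]>100)).astype(np.uint8)
N,L,S,C=cv2.connectedComponentsWithStats(y)
for i in range(1,N):
    if S[i,4]>1000:
        ys,xs=np.nonzero(L==i);P=toplane(np.c_[xs,ys],c,.03)[:,:2];r=cv2.minAreaRect((P*1000).astype(np.float32));print('yel',S[i],np.round(r[0],1),np.round(r[1],1),round(r[2],1))
E
```

```text
[0.4729 0.3441 0.2312] [-1.7996e+02 -9.0000e-02  9.7260e+01] 1.8167 0.042886987503115225 [-0.62501199  0.459964   -0.14564104  1.70483842  0.07546754  0.9819577
 -0.6708582 ]
red [ 295  181   20   70 1349] [461.3 350.7] [12.8 48.2] 7.0 0.28326392
yel [ 493    0   82   26 1495] [606.6 504.1] [57.4 15.9] 6.4
yel [  346   128   190   129 14332] [566.2 364.4] [149.8 107.3] 7.0
yel [  63  195   42   53 1015] [276.4 304.5] [44.5 18. ] 63.2
```

View pics/w1.png

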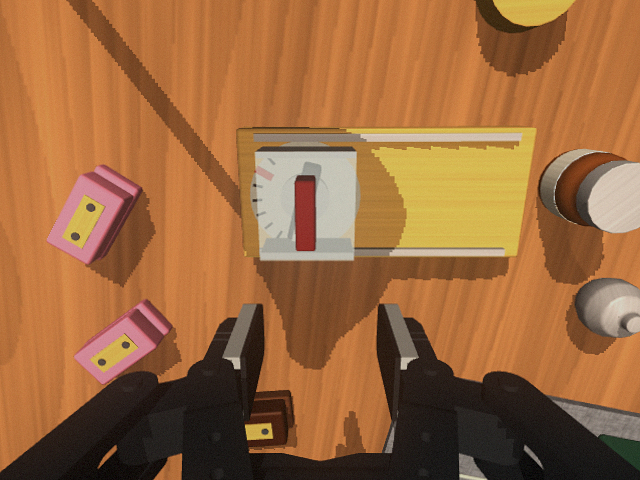

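The wrist view shows the red tab at px (305,213), the dial with its red mark at (264,173), and the knob under the clear hood. I'll go to the tab.

```bash
python3 - <<'E'
from h import *
plan(.4613,.3507,.080,97.0)
E
```

```text
pos [0.4738 0.3422 0.2311] rpy [-1.7997e+02 -3.0000e-02  9.7160e+01] n 2 turn 0.0007
   [ 0.05  -0.057  0.756]
   [ 0.05  -0.057  0.756]
```

Call:
apply_moves --linear '[[0.03,-0.03,0.16],[0.06,-0.06,0.32],[0.1,-0.114,0.48],[0.1,-0.114,0.64],[0.1,-0.114,0.75]]' --delta_rot '[[0,0,0],[0,0,0],[0,0,0],[0,0,0],[0,0,0]]'

```text
clock: 2.28
position: [0.4622, 0.3481, 0.1549]
tool_rot: [-3.141, 0.001, 1.692]
force: [-0.2, -0.4, 0.5]
grip_width: 0.0424
finger_force: 0.0
```

Call:
apply_moves --linear '[[0,0,0.18],[0,0,0.36],[0,0,0.54],[0,0,0.7],[0,0,0.75]]' --delta_rot '[[0,0,0],[0,0,0],[0,0,0],[0,0,0],[0,0,0]]'

```text
clock: 2.7
position: [0.4621, 0.3475, 0.0792]
tool_rot: [-3.14, 0.002, 1.691]
force: [-0.2, 0.4, 0.2]
grip_width: 0.043
finger_force: 0.0
```

Call:
apply_moves --linear '[[0,0,0],[0,0,0],[0,0,0],[0,0,0],[0,0,0]]' --delta_rot '[[0,0,0],[0,0,0],[0,0,0],[0,0,0],[0,0,0]]' --gripper -1 --force 30

```text
clock: 3.12
position: [0.463, 0.3487, 0.0821]
tool_rot: [3.14, -0.0, 1.691]
force: [-0.3, -2.0, 3.5]
grip_width: 0.0133
finger_force: 32.5
```

Call:
apply_moves --linear '[[0,0.12,0],[0,0.27,0],[0,0.42,0],[0,0.57,0],[0,0.7,0]]' --delta_rot '[[0,0,0],[0,0,0],[0,0,0],[0,0,0],[0,0,0]]'

```text
clock: 3.53
position: [0.5329, 0.3576, 0.0822]
tool_rot: [3.141, -0.001, 1.691]
force: [-3.1, 1.2, 5.2]
grip_width: 0.0135
finger_force: 32.6
```

Call:
apply_moves --linear '[[0,0.12,0],[0,0.24,0],[0,0.36,0],[0,0.46,0],[0,0.51,0]]' --delta_rot '[[0,0,0],[0,0,0],[0,0,0],[0,0,0],[0,0,0]]'

```text
clock: 3.95
position: [0.5795, 0.3636, 0.0819]
tool_rot: [-3.134, 0.0, 1.692]
force: [-50.3, -12.8, 40.8]
grip_width: 0.0131
finger_force: 37.9
```

Call:
apply_moves --linear '[[0,0,0],[0,0,0],[0,0,0],[0,0,0],[0,0,0]]' --delta_rot '[[0,0,0],[0,0,0],[0,0,0],[0,0,0],[0,0,0]]' --gripper 0

```text
clock: 4.37
position: [0.5827, 0.3631, 0.0815]
tool_rot: [3.141, -0.0, 1.691]
force: [0.9, 0.6, -0.3]
grip_width: 0.0428
finger_force: 0.0
```

Call:
apply_moves --linear '[[0,0,-0.2],[0,-0.1,-0.4],[0,-0.3,-0.6],[0,-0.5,-0.8],[0,-0.7,-1]]' --delta_rot '[[0,0,0],[0,0,0],[0,0,0],[0,0,0],[0,0,0]]'

```text
clock: 4.78
position: [0.5123, 0.3544, 0.1821]
tool_rot: [3.142, 0.0, 1.691]
force: [-0.0, -0.0, 0.8]
grip_width: 0.043
finger_force: 0.0
```

Call:
apply_moves --linear '[[0,-0.1,0],[0,-0.2,0],[0,-0.3,0],[0,-0.4,0],[0,-0.5,0]]' --delta_rot '[[0,0,0],[0,0,0],[0,0,0],[0,0,0],[0,0,0]]'

```text
clock: 5.2
position: [0.4626, 0.3483, 0.1804]
tool_rot: [-3.141, 0.001, 1.691]
force: [-0.2, -0.2, -0.0]
grip_width: 0.0429
finger_force: 0.0
```

```bash
python3 - <<'E'
from h import *
im,d,c=grab('wrist');save('w2.png',im);np.savez('w20.npz',im=im,d=d,K=c[0],D=c[1],T=c[2])
a=proj([[.4613,.3507,.061]],c)[0];x,y=int(a[0]),int(a[1]);print(a)
save('w2c.png',cv2.resize(im[max(0,y-130):y+130,max(0,x-150):x+200],None,fx=2.2,fy=2.2))
hsv=cv2.cvtColor(im,cv2.COLOR_RGB2HSV)
red=((hsv[...,1]>150)&((hsv[...,0]<8)|(hsv[...,0]>172))&(hsv[...,2]>70)).astype(np.uint8)
N,L,S,C=cv2.connectedComponentsWithStats(red)
for i in range(1,N):
    if S[i,4]>30:
      for z in (.099,.039):
        ys,xs=np.nonzero(L==i);P=toplane(np.c_[xs,ys],c,z)[:,:2];r=cv2.minAreaRect((P*1000).astype(np.float32));print('red',z,S[i],np.round(r[0],1),np.round(r[1],1),round(r[2],1))
bk=((hsv[...,2]<70)).astype(np.uint8)
N,L,S,C=cv2.connectedComponentsWithStats(bk)
for i in range(1,N):
    if S[i,4]>150 and np.hypot(*(C[i]-a))<80:
        ys,xs=np.nonzero(L==i);P=toplane(np.c_[xs,ys],c,.061)[:,:2];r=cv2.minAreaRect((P*1000).astype(np.float32));print('blk',S[i],np.round(r[0],1),np.round(r[1],1),round(r[2],1))
E
```

```text
[318.88158289 228.97267706]
red 0.099 [258 184  22  17 169] [430.5 379.3] [ 4.5 11. ] 67.3
red 0.039 [258 184  22  17 169] [424.6 366.5] [ 5.7 13.9] 67.3
red 0.099 [ 495  195   51   92 3563] [571.9 367.4] [23.1 53.6] 7.4
red 0.039 [ 495  195   51   92 3563] [603.9 351.4] [29.3 68. ] 7.4
blk [ 297  179   39   96 1525] [459.1 350.7] [64.3 15.2] 85.1
```

View pics/w2c.png

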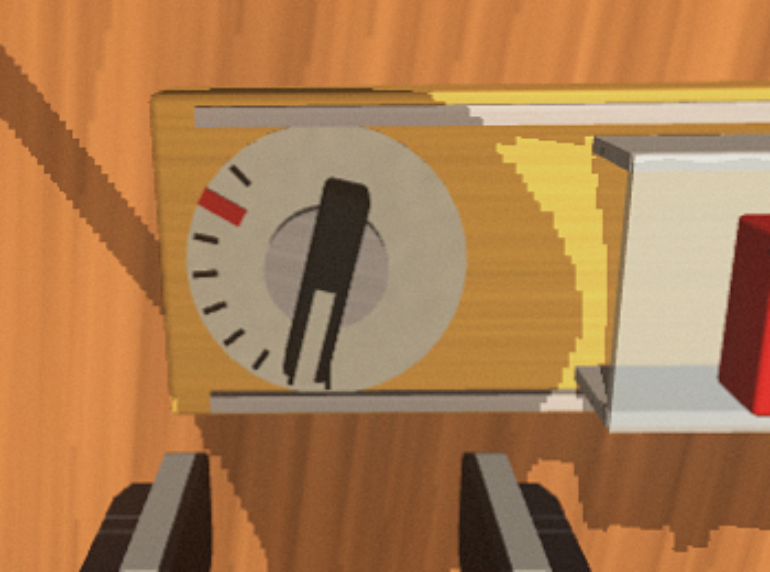

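The lock is back and the bar's pointer is about 12° clockwise from the regulator's -y. The red mark is at crop px (222,207). I'll rotate the wrist about 168° counter-clockwise so joint 7 has room for the clockwise turn.

Call:
apply_moves --linear '[[0,0,0],[0,0,0],[0,0,0],[0,0,0],[0,0,0]]' --delta_rot '[[0,0,-0.056],[0,0,-0.112],[0,0,-0.168],[0,0,-0.224],[0,0,-0.28]]'

```text
clock: 5.67
position: [0.4634, 0.3485, 0.1808]
tool_rot: [-3.141, -0.0, 2.283]
force: [-0.7, -0.5, -0.0]
grip_width: 0.0429
finger_force: 0.0
```

Call:
apply_moves --linear '[[0,0,0],[0,0,0],[0,0,0],[0,0,0],[0,0,0]]' --delta_rot '[[0,0,-0.056],[0,0,-0.112],[0,0,-0.168],[0,0,-0.224],[0,0,-0.28]]'

```text
clock: 6.08
position: [0.4634, 0.3485, 0.1808]
tool_rot: [-3.141, -0.0, 2.87]
force: [0.9, 0.3, -0.5]
grip_width: 0.0424
finger_force: 0.0
```

Call:
apply_moves --linear '[[0,0,0],[0,0,0],[0,0,0],[0,0,0],[0,0,0]]' --delta_rot '[[0,0,-0.056],[0,0,-0.112],[0,0,-0.168],[0,0,-0.224],[0,0,-0.28]]'

```text
clock: 6.5
position: [0.4634, 0.3485, 0.1808]
tool_rot: [-3.142, -0.001, -2.827]
force: [-0.5, -0.5, -0.0]
grip_width: 0.043
finger_force: 0.0
```

Call:
apply_moves --linear '[[0,0,0],[0,0,0],[0,0,0],[0,0,0],[0,0,0]]' --delta_rot '[[0,0,-0.056],[0,0,-0.112],[0,0,-0.168],[0,0,-0.224],[0,0,-0.28]]'

```text
clock: 6.92
position: [0.4634, 0.3485, 0.1808]
tool_rot: [3.141, -0.001, -2.241]
force: [1.0, -0.9, 0.1]
grip_width: 0.0426
finger_force: 0.0
```

Call:
apply_moves --linear '[[0,0,0],[0,0,0],[0,0,0],[0,0,0],[0,0,0]]' --delta_rot '[[0,0,-0.056],[0,0,-0.112],[0,0,-0.168],[0,0,-0.224],[0,0,-0.28]]'

```text
clock: 7.33
position: [0.4634, 0.3486, 0.1808]
tool_rot: [3.141, -0.0, -1.654]
force: [0.5, 0.2, -0.3]
grip_width: 0.0424
finger_force: 0.0
```

```bash
python3 - <<'E'
from h import *
im,d,c=grab('wrist');np.savez('w30.npz',im=im,d=d,K=c[0],D=c[1],T=c[2]);save('w3.png',im)
print(np.round(state()['qpos'],2))
a=proj([[.4605,.3507,.061]],c)[0]
hsv=cv2.cvtColor(im,cv2.COLOR_RGB2HSV)
for n,cc in (('w2',None),('w3',c)):
    z=np.load(n+'0.npz');im=z['im'];c=(z['K'],z['D'],z['T']);hsv=cv2.cvtColor(im,cv2.COLOR_RGB2HSV);a=proj([[.4605,.3507,.061]],c)[0]
    bk=((hsv[...,2]<75)).astype(np.uint8)
    N,L,S,C=cv2.connectedComponentsWithStats(bk)
    for i in range(1,N):
        if S[i,4]>150 and np.hypot(*(C[i]-a))<80:
            ys,xs=np.nonzero(L==i);P=toplane(np.c_[xs,ys],c,.061)[:,:2];r=cv2.minAreaRect((P*1000).astype(np.float32));print('blk',S[i],np.round(r[0],1),np.round(r[1],1),round(r[2],1))
    wh=((hsv[...,2]>170)&(hsv[...,1]<60)&(abs(np.mgrid[:480,:640][0]-a[1])<60)&(abs(np.mgrid[:480,:640][1]-a[0])<60)).astype(np.uint8)
    N,L,S,C=cv2.connectedComponentsWithStats(wh)
    for i in range(1,N):
        if S[i,4]>60: 
            ys,xs=np.nonzero(L==i);P=toplane(np.c_[xs,ys],c,.061)[:,:2];r=cv2.minAreaRect((P*1000).astype(np.float32));print('wh',S[i],np.round(r[0],1),np.round(r[1],1),round(r[2],1))
plan(.4605,.3505,.045,265.1)
E
```

```text
[-0.16  0.65 -0.87  1.74  0.57  1.03  1.83]
blk [ 297  179   40   96 1539] [459.8 350.7] [64.4 16.6] 85.1
blk [ 315  183   24   91 1374] [459.1 347.4] [61.4 14.1] 84.2
wh [ 265  175  111   71 1534] [457.2 326.7] [43.2 70.2] 61.7
wh [323 190   9  43 224] [457.6 335.2] [27.9  4.8] 83.5
pos [0.4635 0.3484 0.1806] rpy [ 1.7995e+02 -2.0000e-02 -9.4270e+01] n 2 turn 0.0026
   [-0.009  0.016  0.678]
   [-0.009  0.016  0.678]
```

Call:
apply_moves --linear '[[-0.012,0.037,0.15],[-0.012,0.037,0.3],[-0.012,0.037,0.45],[-0.012,0.037,0.6],[-0.012,0.037,0.75]]' --delta_rot '[[0,0,0.012],[0,0,0.012],[0,0,0.012],[0,0,0.012],[0,0,0.012]]'

```text
clock: 7.8
position: [0.4598, 0.3501, 0.105]
tool_rot: [3.141, -0.0, -1.687]
force: [0.9, 1.3, -0.5]
grip_width: 0.0428
finger_force: 0.0
```

Call:
apply_moves --linear '[[0,0,0.15],[0,0,0.3],[0,0,0.45],[0,0,0.56],[0,0,0.61]]' --delta_rot '[[0,0,0],[0,0,0],[0,0,0],[0,0,0],[0,0,0]]'

```text
clock: 8.22
position: [0.4593, 0.3498, 0.0434]
tool_rot: [3.14, -0.001, -1.685]
force: [-0.1, 0.9, 0.2]
grip_width: 0.0426
finger_force: 0.0
```

Call:
apply_moves --linear '[[0,0,0],[0,0,0],[0,0,0],[0,0,0],[0,0,0]]' --delta_rot '[[0,0,0],[0,0,0],[0,0,0],[0,0,0],[0,0,0]]' --gripper -1 --force 25

```text
clock: 8.63
position: [0.4597, 0.3505, 0.0458]
tool_rot: [-3.142, 0.001, -1.685]
force: [-5.2, 0.7, 2.4]
grip_width: 0.0131
finger_force: 27.4
```

Call:
apply_moves --linear '[[0,0,0],[0,0,0],[0,0,0],[0,0,0],[0,0,0]]' --delta_rot '[[0,0,0.045],[0,0,0.09],[0,0,0.134],[0,0,0.178],[0,0,0.222]]'

```text
clock: 9.05
position: [0.4601, 0.3503, 0.0459]
tool_rot: [-3.141, 0.001, -2.155]
force: [-2.6, -0.1, 1.1]
grip_width: 0.0135
finger_force: 27.3
```

Call:
apply_moves --linear '[[0,0,0],[0,0,0],[0,0,0],[0,0,0],[0,0,0]]' --delta_rot '[[0,0,0.045],[0,0,0.09],[0,0,0.134],[0,0,0.178],[0,0,0.222]]'

```text
clock: 9.47
position: [0.4603, 0.35, 0.0459]
tool_rot: [-3.141, 0.001, -2.62]
force: [-2.2, -2.0, 1.4]
grip_width: 0.0131
finger_force: 27.3
```

Call:
apply_moves --linear '[[0,0,0],[0,0,0],[0,0,0],[0,0,0],[0,0,0]]' --delta_rot '[[0,0,0.045],[0,0,0.09],[0,0,0.134],[0,0,0.178],[0,0,0.222]]'

```text
clock: 9.88
position: [0.4604, 0.3496, 0.0458]
tool_rot: [-3.141, 0.001, -3.085]
force: [-0.6, -4.0, 3.5]
grip_width: 0.0133
finger_force: 27.4
```

Call:
apply_moves --linear '[[0,0,0],[0,0,0],[0,0,0],[0,0,0],[0,0,0]]' --delta_rot '[[0,0,0.045],[0,0,0.09],[0,0,0.134],[0,0,0.178],[0,0,0.222]]'

```text
clock: 10.3
position: [0.4603, 0.3492, 0.0458]
tool_rot: [-3.141, 0.001, 2.733]
force: [-2.9, -6.6, 4.8]
grip_width: 0.0134
finger_force: 27.7
```

```bash
python3 - <<'E'
from h import *
plan(.4598,.35,.045,97-60)
print(np.round(state()['qpos'],2))
E
```

```text
pos [0.4603 0.3492 0.0458] rpy [-1.7994e+02  5.0000e-02  1.5660e+02] n 4 turn 0.2492
   [0.002 0.001 0.002]
   [0.002 0.    0.002]
   [ 0.002 -0.001  0.002]
   [ 0.001 -0.002  0.002]
[-0.56  0.71 -0.28  1.84  0.31  0.63  0.14]
```

Call:
apply_moves --linear '[[0,0,0],[0,0,0],[0,0,0],[0,0,0],[0,0,0]]' --delta_rot '[[0,0,0],[0,0,0],[0,0,0],[0,0,0],[0,0,0]]' --gripper 0

```text
clock: 10.72
position: [0.46, 0.3502, 0.0453]
tool_rot: [3.141, -0.0, 2.74]
force: [0.0, 0.5, -0.2]
grip_width: 0.0425
finger_force: 0.0
```

Call:
apply_moves --linear '[[0,0,-0.2],[0,0,-0.4],[0,0,-0.6],[0,0,-0.8],[0,0,-1]]' --delta_rot '[[0,0,0],[0,0,0],[0,0,0],[0,0,0],[0,0,0]]'

```text
clock: 11.13
position: [0.4599, 0.3501, 0.1463]
tool_rot: [3.142, -0.0, 2.739]
force: [0.3, -0.6, -0.0]
grip_width: 0.0427
finger_force: 0.0
```

Call:
apply_moves --linear '[[0,0,-0.1],[0,0,-0.2],[0,0,-0.3],[0,0,-0.4],[0,0,-0.4]]' --delta_rot '[[0,0,0.05],[0,0,0.1],[0,0,0.15],[0,0,0.2],[0,0,0.248]]'

```text
clock: 11.55
position: [0.4605, 0.3507, 0.1871]
tool_rot: [3.139, -0.0, 2.215]
force: [0.1, 0.8, 1.3]
grip_width: 0.0426
finger_force: 0.0
```

Call:
apply_moves --linear '[[0,0,0],[0,0,0],[0,0,0],[0,0,0],[0,0,0]]' --delta_rot '[[0,0,0.05],[0,0,0.1],[0,0,0.15],[0,0,0.2],[0,0,0.248]]'

```text
clock: 11.97
position: [0.4599, 0.3501, 0.1853]
tool_rot: [-3.142, 0.0, 1.695]
force: [-0.1, 1.0, -1.1]
grip_width: 0.0428
finger_force: 0.0
```

```bash
python3 - <<'E'
from h import *
im,d,c=grab('wrist');np.savez('w40.npz',im=im,d=d,K=c[0],D=c[1],T=c[2])
hsv=cv2.cvtColor(im,cv2.COLOR_RGB2HSV);a=proj([[.4598,.35,.061]],c)[0];x,y=a.astype(int);print(a)
save('w4c.png',cv2.resize(im[max(0,y-100):y+100,max(0,x-100):x+200],None,fx=2,fy=2))
bk=((hsv[...,2]<75)).astype(np.uint8)
N,L,S,C=cv2.connectedComponentsWithStats(bk)
for i in range(1,N):
    if S[i,4]>150 and np.hypot(*(C[i]-a))<80:
        ys,xs=np.nonzero(L==i);P=toplane(np.c_[xs,ys],c,.061)[:,:2];r=cv2.minAreaRect((P*1000).astype(np.float32));print('blk',S[i],np.round(r[0],1),np.round(r[1],1),round(r[2],1))
red=((hsv[...,1]>150)&((hsv[...,0]<8)|(hsv[...,0]>172))&(hsv[...,2]>70)).astype(np.uint8)
N,L,S,C=cv2.connectedComponentsWithStats(red)
for i in range(1,N):
    if S[i,4]>30:
        # keep only top face by depth
        T=c[2];ys,xs=np.nonzero(L==i);P=toplane(np.c_[xs,ys],c,.099);
        u=np.linalg.inv(T)@np.c_[P,np.ones(len(P))].T
        k=abs(u[2]-d[ys,xs])<.006
        if k.sum()>30: r=cv2.minAreaRect((P[k,:2]*1000).astype(np.float32));print('red',S[i],k.sum(),np.round(r[0],1),np.round(r[1],1),round(r[2],1))
plan(.58,.365,.082,97)
E
```

```text
[320.04829377 230.95127593]
blk [ 277  195   84   64 1755] [459.5 352.5] [17.5 59.5] 66.0
blk [268 277 151   1 151] [479.5 319.1] [103.3   0. ] 7.1
red [ 495  198   50   90 3411] 2185 [575.8 365.9] [15.5 49.7] 7.3
pos [0.4599 0.3502 0.1853] rpy [-180.     -0.     96.69] n 2 turn -0.0013
   [0.004 0.605 0.516]
   [0.002 0.605 0.516]
```

View pics/w4c.png

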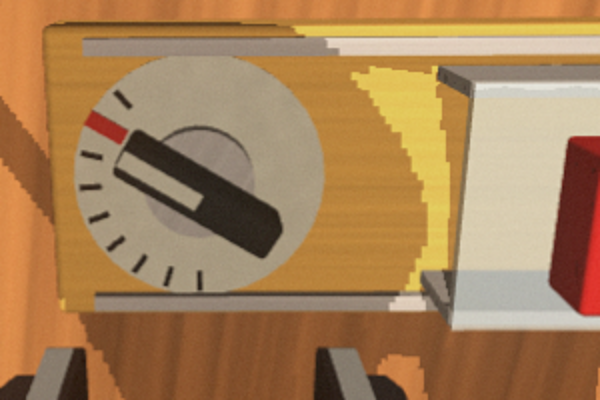

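The pointer (crop px (130,155)) lies on the red mark (107,127), and the bar measures 156° against an ideal of 156.7°. Now I'll slide the lock home.

Call:
apply_moves --linear '[[0.005,0.16,0],[0.005,0.32,0],[0.005,0.48,0],[0.005,0.64,0],[0.005,0.8,0]]' --delta_rot '[[0,0,0],[0,0,0],[0,0,0],[0,0,0],[0,0,0]]'

```text
clock: 12.43
position: [0.5399, 0.361, 0.1852]
tool_rot: [-3.141, 0.0, 1.703]
force: [-0.7, -0.2, 0.4]
grip_width: 0.0426
finger_force: 0.0
```

Call:
apply_moves --linear '[[0,0.15,0.03],[0,0.3,0.1],[0,0.4,0.2],[0,0.4,0.35],[0,0.4,0.5]]' --delta_rot '[[0,0,0],[0,0,0],[0,0,0],[0,0,0],[0,0,0]]'

```text
clock: 12.85
position: [0.5792, 0.3659, 0.1341]
tool_rot: [-3.141, -0.0, 1.701]
force: [-0.3, 0.3, 0.8]
grip_width: 0.0426
finger_force: 0.0
```

Call:
apply_moves --linear '[[0,0,0.15],[0,0,0.3],[0,0,0.45],[0,0,0.53],[0,0,0.53]]' --delta_rot '[[0,0,0],[0,0,0],[0,0,0],[0,0,0],[0,0,0]]'

```text
clock: 13.27
position: [0.5778, 0.3655, 0.0801]
tool_rot: [-3.139, 0.001, 1.701]
force: [-1.0, 0.1, -0.1]
grip_width: 0.0429
finger_force: 0.0
```

Call:
apply_moves --linear '[[0,0,0],[0,0,0],[0,0,0],[0,0,0],[0,0,0]]' --delta_rot '[[0,0,0],[0,0,0],[0,0,0],[0,0,0],[0,0,0]]' --gripper -1 --force 30

```text
clock: 13.68
position: [0.5784, 0.3663, 0.0833]
tool_rot: [-3.141, -0.0, 1.7]
force: [-6.1, -2.2, 5.4]
grip_width: 0.013
finger_force: 30.6
```

Call:
apply_moves --linear '[[0,-0.12,0],[0,-0.27,0],[0,-0.42,0],[0,-0.57,0],[0,-0.7,0]]' --delta_rot '[[0,0,0],[0,0,0],[0,0,0],[0,0,0],[0,0,0]]'

```text
clock: 14.1
position: [0.5093, 0.3574, 0.0834]
tool_rot: [3.14, -0.001, 1.7]
force: [1.9, 1.6, -2.8]
grip_width: 0.0131
finger_force: 30.7
```

Call:
apply_moves --linear '[[0,-0.12,0],[0,-0.24,0],[0,-0.36,0],[0,-0.45,0],[0,-0.485,0]]' --delta_rot '[[0,0,0],[0,0,0],[0,0,0],[0,0,0],[0,0,0]]'

```text
clock: 14.52
position: [0.4609, 0.3512, 0.0833]
tool_rot: [3.14, -0.001, 1.7]
force: [1.2, 0.1, 3.7]
grip_width: 0.0132
finger_force: 31.4
```

Call:
apply_moves --linear '[[0,-0.01,0],[0,-0.02,0],[0,-0.025,0],[0,-0.025,0],[0,-0.025,0]]' --delta_rot '[[0,0,0],[0,0,0],[0,0,0],[0,0,0],[0,0,0]]'

```text
clock: 14.93
position: [0.4598, 0.3511, 0.0833]
tool_rot: [3.14, -0.001, 1.699]
force: [-0.2, 0.1, 9.4]
grip_width: 0.013
finger_force: 32.3
```

Call:
apply_moves --linear '[[0,-0.01,0],[0,-0.02,0],[0,-0.025,0],[0,-0.025,0],[0,-0.025,0]]' --delta_rot '[[0,0,0],[0,0,0],[0,0,0],[0,0,0],[0,0,0]]'

```text
clock: 15.35
position: [0.459, 0.351, 0.0833]
tool_rot: [3.137, -0.002, 1.699]
force: [12.4, 3.1, 0.7]
grip_width: 0.013
finger_force: 31.0
```

Call:
apply_moves --linear '[[0,0.01,0],[0,0.02,0],[0,0.03,0],[0,0.03,0],[0,0.03,0]]' --delta_rot '[[0,0,0],[0,0,0],[0,0,0],[0,0,0],[0,0,0]]' --gripper 0

```text
clock: 15.77
position: [0.4592, 0.3506, 0.0822]
tool_rot: [-3.141, 0.0, 1.7]
force: [0.8, 0.6, 0.8]
grip_width: 0.0426
finger_force: 0.0
```

Call:
apply_moves --linear '[[0,0,-0.2],[0,0,-0.4],[0,0,-0.6],[0,0,-0.8],[0,0,-1]]' --delta_rot '[[0,0,0],[0,0,0],[0,0,0],[0,0,0],[0,0,0]]'

```text
clock: 16.18
position: [0.4591, 0.3505, 0.1832]
tool_rot: [-3.141, 0.0, 1.7]
force: [0.3, 0.0, -0.2]
grip_width: 0.0429
finger_force: 0.0
```

```bash
python3 - <<'E'
from h import *
im,d,c=grab('wrist');np.savez('w50.npz',im=im,d=d,K=c[0],D=c[1],T=c[2]);save('w5.png',im)
hsv=cv2.cvtColor(im,cv2.COLOR_RGB2HSV)
def top(mask,z,minn):
    N,L,S,C=cv2.connectedComponentsWithStats(mask.astype(np.uint8))
    for i in range(1,N):
        ys,xs=np.nonzero(L==i)
        if len(xs)<minn: continue
        P=toplane(np.c_[xs,ys],c,z);u=np.linalg.inv(c[2])@np.c_[P,np.ones(len(P))].T;k=abs(u[2]-d[ys,xs])<.006
        if k.sum()>minn: r=cv2.minAreaRect((P[k,:2]*1000).astype(np.float32));print(z,S[i],k.sum(),np.round(r[0],1),np.round(r[1],1),round(r[2],1))
top((hsv[...,1]>150)&((hsv[...,0]<8)|(hsv[...,0]>172))&(hsv[...,2]>70),.099,60)
top((hsv[...,0]>18)&(hsv[...,0]<32)&(hsv[...,1]>100)&(hsv[...,2]>100),.03,1000)
a=proj([[.4598,.35,.061]],c)[0];x,y=a.astype(int)
save('w5c.png',cv2.resize(im[max(0,y-100):y+100,max(0,x-150):x+150],None,fx=2,fy=2))
print(np.round(state()['qpos'],2))
plan(.431,-.101,.18,180-17.5)
E
```

```text
0.099 [ 309  209   24   81 1825] 1817 [458.9 350.7] [13.  48.6] 7.1
0.03 [ 544    0   92   26 1653] 1649 [606.1 502.8] [54.8 13.6] 6.3
0.03 [  365   143   223   145 18441] 18351 [564.7 364.6] [152.1 107.3] 7.0
[-0.7   0.5  -0.07  1.77  0.05  0.87 -0.67]
pos [0.4603 0.3516 0.1869] rpy [ 1.798e+02 -1.400e-01  9.737e+01] n 5 turn -0.1085
   [-0.89  -0.174  0.014]
   [-0.828 -0.37   0.014]
   [-0.723 -0.548  0.014]
   [-0.581 -0.696  0.014]
   [-0.409 -0.809  0.014]
```

View pics/w5c.png

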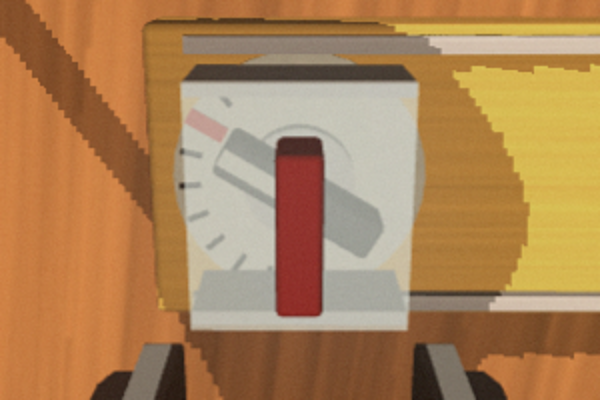

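The lock is home and the pointer is still on the mark (red at crop px (207,125), bar end at (230,145)). Before touching the lacquer, I'll test low grip forces on the tab.

Call:
apply_moves --linear '[[0,0,0.2],[0,0,0.4],[0,0,0.6],[0,0,0.8],[0,0,1]]' --delta_rot '[[0,0,0],[0,0,0],[0,0,0],[0,0,0],[0,0,0]]' --gripper -0.5 --force 15

```text
clock: 16.65
position: [0.4591, 0.3506, 0.0813]
tool_rot: [-3.141, -0.0, 1.7]
force: [0.6, 0.4, 0.0]
grip_width: 0.0216
finger_force: 0.0
```

Call:
apply_moves --linear '[[0,0,0],[0,0,0],[0,0,0],[0,0,0],[0,0,0]]' --delta_rot '[[0,0,0],[0,0,0],[0,0,0],[0,0,0],[0,0,0]]' --gripper -0.72

```text
clock: 17.07
position: [0.4593, 0.3497, 0.0813]
tool_rot: [-3.14, 0.001, 1.699]
force: [4.1, 0.7, -16.8]
grip_width: 0.0135
finger_force: 11.3
```

Call:
apply_moves --linear '[[0,0,0],[0,0,0],[0,0,0],[0,0,0],[0,0,0]]' --delta_rot '[[0,0,0],[0,0,0],[0,0,0],[0,0,0],[0,0,0]]' --gripper -1

```text
clock: 17.48
position: [0.4593, 0.3498, 0.082]
tool_rot: [-3.141, 0.001, 1.699]
force: [5.2, -2.9, -20.1]
grip_width: 0.0134
finger_force: 23.7
```

Call:
apply_moves --linear '[[0,0,0],[0,0,0],[0,0,0],[0,0,0],[0,0,0]]' --delta_rot '[[0,0,0],[0,0,0],[0,0,0],[0,0,0],[0,0,0]]' --gripper 0

```text
clock: 17.9
position: [0.4594, 0.3509, 0.0827]
tool_rot: [3.141, -0.0, 1.7]
force: [0.1, -0.1, -0.3]
grip_width: 0.0426
finger_force: 0.0
```

Call:
apply_moves --linear '[[0,0,-0.2],[0,0,-0.4],[0,0,-0.6],[0,0,-0.8],[0,0,-1]]' --delta_rot '[[0,0,0],[0,0,0],[0,0,0],[0,0,0],[0,0,0]]'

```text
clock: 18.32
position: [0.4592, 0.3507, 0.1835]
tool_rot: [3.142, -0.0, 1.7]
force: [0.9, -0.2, 0.1]
grip_width: 0.0423
finger_force: 0.0
```

```bash
python3 - <<'E'
from h import *
plan(.4325,.1095,.18,191)
E
```

```text
pos [0.4592 0.3507 0.1835] rpy [ 1.800e+02 -1.000e-02  9.738e+01] n 3 turn -0.26
   [-0.786 -0.192  0.012]
   [-0.573 -0.571  0.012]
   [-0.194 -0.785  0.012]
```

Call:
apply_moves --linear '[[-0.16,-0.04,0],[-0.32,-0.08,0],[-0.47,-0.12,0],[-0.63,-0.155,0],[-0.786,-0.192,0]]' --delta_rot '[[0,0,-0.052],[0,0,-0.104],[0,0,-0.156],[0,0,-0.208],[0,0,-0.26]]' --gripper 0.45

```text
clock: 18.73
position: [0.4502, 0.2695, 0.1825]
tool_rot: [3.141, 0.0, 2.25]
force: [-0.0, 0.2, 0.8]
grip_width: 0.0618
finger_force: 0.0
```

Call:
apply_moves --linear '[[-0.115,-0.114,0],[-0.23,-0.228,0],[-0.345,-0.342,0],[-0.46,-0.457,0],[-0.573,-0.571,0]]' --delta_rot '[[0,0,-0.052],[0,0,-0.104],[0,0,-0.156],[0,0,-0.208],[0,0,-0.26]]'

```text
clock: 19.15
position: [0.4414, 0.1891, 0.1825]
tool_rot: [3.141, 0.0, 2.794]
force: [0.8, -0.4, 0.6]
grip_width: 0.0619
finger_force: 0.0
```

Call:
apply_moves --linear '[[-0.04,-0.16,0],[-0.08,-0.32,0],[-0.12,-0.47,0],[-0.155,-0.63,0],[-0.194,-0.785,0]]' --delta_rot '[[0,0,-0.052],[0,0,-0.104],[0,0,-0.156],[0,0,-0.208],[0,0,-0.26]]'

```text
clock: 19.57
position: [0.4324, 0.1087, 0.1825]
tool_rot: [-3.141, 0.0, -2.945]
force: [0.6, 0.4, -0.2]
grip_width: 0.0619
finger_force: 0.0
```

```bash
cat >> h.py <<'E'
def feet(name='wrist',fn=None):
    im,d,c=grab(name); 
    if fn: save(fn,im)
    hsv=cv2.cvtColor(im,cv2.COLOR_RGB2HSV)
    y=((hsv[...,0]>18)&(hsv[...,0]<32)&(hsv[...,1]>100)&(hsv[...,2]>110)).astype(np.uint8)
    y=cv2.morphologyEx(y,cv2.MORPH_CLOSE,np.ones((9,9)) if name=='wrist' else np.ones((3,3)))
    N,L,S,C=cv2.connectedComponentsWithStats(y)
    for i in range(1,N):
        m=(L==i).astype(np.uint8)
        if not (40<m.sum()<6000): continue
        ring=(cv2.dilate(m,np.ones((9,9)))>0)&(cv2.dilate(m,np.ones((5,5)))==0)
        dk=np.median(hsv[...,2][ring]); 
        if dk>110: continue
        ys,xs=np.nonzero(m)
        for z in (.036,.044):
            P=toplane(np.c_[xs,ys],c,z)[:,:2];r=cv2.minAreaRect((P*1000).astype(np.float32))
            a=r[2] if r[1][0]>r[1][1] else r[2]-90
            a=(a+90)%180-90
            if z==.036 and r[0][0]<540 or z==.044 and r[0][0]>540:
                print(name,'foot px',S[i,:4],'xy',np.round(r[0],1),np.round(r[1],1),'yaw',round(a,1))
E
python3 - <<'E'
from h import *
feet()
print(np.round(state()['qpos'],2))
plan(.4325,.1095,.18,191)
E
```

```text
wrist foot px [162 151  32  64] xy [425.    6.9] [44.  18.3] yaw 10.0
wrist foot px [  0 180  48  65] xy [467.3 -96. ] [20.7 45.2] yaw -17.6
wrist foot px [307 192  27  60] xy [432.9 109.2] [43.9 18.3] yaw 11.7
[-0.01  0.34 -0.45  2.09  0.21  0.76  1.19]
pos [0.4321 0.1057 0.1823] rpy [-1.7991e+02 -4.0000e-02 -1.6825e+02] n 1 turn 0.0062
   [-0.012  0.036  0.023]
```

Call:
apply_moves --linear '[[0,0,0.18],[0,0,0.36],[0,0,0.54],[0,0,0.7],[0,0,0.8]]' --delta_rot '[[0,0,0],[0,0,0],[0,0,0],[0,0,0],[0,0,0]]'

```text
clock: 20.03
position: [0.4322, 0.1094, 0.1011]
tool_rot: [-3.142, -0.001, -2.951]
force: [-0.9, 1.5, 0.3]
grip_width: 0.0621
finger_force: 0.0
```

Call:
apply_moves --linear '[[0,0,0],[0,0,0],[0,0,0],[0,0,0],[0,0,0]]' --delta_rot '[[0,0,0],[0,0,0],[0,0,0],[0,0,0],[0,0,0]]'

```text
clock: 20.45
position: [0.433, 0.1095, 0.103]
tool_rot: [-3.142, 0.001, -2.95]
force: [0.1, -0.7, -0.4]
grip_width: 0.0621
finger_force: 0.0
```

```bash
python3 - <<'E'
from h import *
plan(.4327,.1094,.012,191.7)
E
```

```text
pos [0.433  0.1095 0.103 ] rpy [-1.8000e+02  7.0000e-02 -1.6904e+02] n 1 turn -0.0061
   [ 0.003 -0.     0.91 ]
```

Settled. I'll descend and close in small steps.

Call:
apply_moves --linear '[[0,0,0.2],[0,0,0.4],[0,0,0.6],[0,0,0.8],[0,0,0.91]]' --delta_rot '[[0,0,-0.006],[0,0,-0.006],[0,0,-0.006],[0,0,-0.006],[0,0,-0.006]]'

```text
clock: 20.87
position: [0.4323, 0.1093, 0.0101]
tool_rot: [-3.142, -0.001, -2.938]
force: [-0.0, -0.3, -0.5]
grip_width: 0.062
finger_force: 0.0
```

Call:
apply_moves --linear '[[0,0,0],[0,0,0],[0,0,0],[0,0,0],[0,0,0]]' --delta_rot '[[0,0,0],[0,0,0],[0,0,0],[0,0,0],[0,0,0]]' --gripper -0.03 --force 20

```text
clock: 21.28
position: [0.4331, 0.1094, 0.0121]
tool_rot: [3.141, 0.001, -2.938]
force: [-0.1, -0.1, 0.6]
grip_width: 0.0414
finger_force: 0.0
```

Call:
apply_moves --linear '[[0,0,0],[0,0,0],[0,0,0],[0,0,0],[0,0,0]]' --delta_rot '[[0,0,0],[0,0,0],[0,0,0],[0,0,0],[0,0,0]]' --gripper -0.09

```text
clock: 21.7
position: [0.4331, 0.1094, 0.0121]
tool_rot: [-3.142, 0.001, -2.938]
force: [-1.9, -0.7, 11.5]
grip_width: 0.0396
finger_force: 18.9
```

Call:
apply_moves --linear '[[0,0,0],[0,0,0],[0,0,0],[0,0,0],[0,0,0]]' --delta_rot '[[0,0,0],[0,0,0],[0,0,0],[0,0,0],[0,0,0]]' --gripper -0.078

```text
clock: 22.12
position: [0.4331, 0.1095, 0.0121]
tool_rot: [3.142, 0.001, -2.938]
force: [-1.5, -0.5, 12.0]
grip_width: 0.0399
finger_force: 18.9
```

```bash
python3 - <<'E'
from h import *
plan(.6511,.1149,.05,175)
E
```

```text
pos [0.4331 0.1095 0.0121] rpy [ 1.8000e+02  8.0000e-02 -1.6832e+02] n 3 turn 0.0463
   [-0.715 -0.129 -0.126]
   [-0.725 -0.059 -0.126]
   [-0.727  0.011 -0.126]
```

Call:
apply_moves --linear '[[0,0,0],[0,0,0],[0,0,0],[0,0,0],[0,0,0]]' --delta_rot '[[0,0,0],[0,0,0],[0,0,0],[0,0,0],[0,0,0]]' --gripper -0.06

```text
clock: 22.53
position: [0.4325, 0.1094, 0.0113]
tool_rot: [3.142, -0.0, -2.937]
force: [-0.1, 0.1, -0.4]
grip_width: 0.0402
finger_force: 0.0
```

Call:
apply_moves --linear '[[0,0,0],[0,0,0],[0,0,0],[0,0,0],[0,0,0]]' --delta_rot '[[0,0,0],[0,0,0],[0,0,0],[0,0,0],[0,0,0]]' --gripper -0.07

```text
clock: 22.95
position: [0.4326, 0.1094, 0.0114]
tool_rot: [-3.142, 0.0, -2.937]
force: [-1.7, -0.9, 5.1]
grip_width: 0.04
finger_force: 8.1
```

Call:
apply_moves --linear '[[0,0,-0.06],[0,0,-0.12],[0,0,-0.2],[0,0,-0.3],[0,0,-0.4]]' --delta_rot '[[0,0,0],[0,0,0],[0,0,0],[0,0,0],[0,0,0]]' --gripper -0.074

```text
clock: 23.37
position: [0.4326, 0.1094, 0.0525]
tool_rot: [3.142, 0.0, -2.937]
force: [0.8, -0.2, -2.3]
grip_width: 0.0396
finger_force: 12.4
```

```bash
python3 - <<'E'
from h import *
plan(.6511,.1149,.05,175,3)
E
```

```text
pos [0.4326 0.1094 0.0525] rpy [ 1.800e+02  1.000e-02 -1.683e+02] n 3 turn 0.0464
   [-0.717 -0.13   0.008]
   [-0.726 -0.06   0.008]
   [-0.729  0.011  0.008]
```

Call:
apply_moves --linear '[[-0.14,-0.026,0],[-0.29,-0.052,0],[-0.43,-0.078,0],[-0.57,-0.104,0],[-0.717,-0.13,0]]' --delta_rot '[[0,0,0.009],[0,0,0.018],[0,0,0.027],[0,0,0.037],[0,0,0.046]]'

```text
clock: 23.78
position: [0.5061, 0.1112, 0.0524]
tool_rot: [3.141, 0.0, -3.035]
force: [-1.2, -0.3, -1.4]
grip_width: 0.0396
finger_force: 12.4
```

Call:
apply_moves --linear '[[-0.14,-0.012,0],[-0.29,-0.024,0],[-0.43,-0.036,0],[-0.57,-0.048,0],[-0.726,-0.06,0]]' --delta_rot '[[0,0,0.009],[0,0,0.018],[0,0,0.027],[0,0,0.037],[0,0,0.046]]'

```text
clock: 24.2
position: [0.5788, 0.113, 0.0524]
tool_rot: [3.141, 0.0, -3.131]
force: [-0.6, -0.6, -0.9]
grip_width: 0.04
finger_force: 12.4
```

Call:
apply_moves --linear '[[-0.16,0.002,0],[-0.32,0.004,0],[-0.5,0.007,0],[-0.65,0.011,0],[-0.729,0.011,0]]' --delta_rot '[[0,0,0.009],[0,0,0.018],[0,0,0.027],[0,0,0.037],[0,0,0.046]]'

```text
clock: 24.62
position: [0.6526, 0.115, 0.0524]
tool_rot: [3.141, 0.001, 3.055]
force: [-0.8, -0.4, -2.4]
grip_width: 0.0397
finger_force: 12.4
```

Call:
apply_moves --linear '[[0,0,0.03],[0,0,0.06],[0,0,0.1],[0,0,0.13],[0,0,0.15]]' --delta_rot '[[0,0,0],[0,0,0],[0,0,0],[0,0,0],[0,0,0]]'

```text
clock: 25.03
position: [0.6504, 0.115, 0.0358]
tool_rot: [-3.141, -0.001, 3.057]
force: [-0.0, -0.1, -1.8]
grip_width: 0.0396
finger_force: 12.4
```

```bash
python3 - <<'E'
from h import *
plan(.6511,.1149,.0205,175)
E
```

```text
pos [0.6504 0.115  0.0358] rpy [-1.7999e+02 -5.0000e-02  1.7517e+02] n 1 turn 0.0014
   [-0.007 -0.001  0.153]
```

Call:
apply_moves --linear '[[-0.005,0,0.04],[-0.005,0,0.08],[-0.005,0,0.12],[-0.005,0,0.15],[-0.005,0,0.155]]' --delta_rot '[[0,0,0],[0,0,0],[0,0,0],[0,0,0],[0,0,0]]'

```text
clock: 25.45
position: [0.6512, 0.1149, 0.02]
tool_rot: [-3.141, -0.001, 3.057]
force: [1.6, -0.0, -0.7]
grip_width: 0.04
finger_force: 12.4
```

Call:
apply_moves --linear '[[0,0,0],[0,0,0],[0,0,0],[0,0,0],[0,0,0]]' --delta_rot '[[0,0,0],[0,0,0],[0,0,0],[0,0,0],[0,0,0]]' --gripper 0.3

```text
clock: 25.87
position: [0.6517, 0.115, 0.021]
tool_rot: [3.141, 0.0, 3.057]
force: [0.4, 0.1, -0.5]
grip_width: 0.0554
finger_force: 0.0
```

Call:
apply_moves --linear '[[0,0,-0.2],[0,0,-0.4],[0,0,-0.6],[0,0,-0.8],[0,0,-1]]' --delta_rot '[[0,0,0],[0,0,0],[0,0,0],[0,0,0],[0,0,0]]'

```text
clock: 26.28
position: [0.6516, 0.115, 0.1219]
tool_rot: [3.142, 0.0, 3.057]
force: [-0.7, 0.1, -0.4]
grip_width: 0.0556
finger_force: 0.0
```

Call:
apply_moves --linear '[[0,0,-0.12],[0,0,-0.24],[0,0,-0.36],[0,0,-0.5],[0,0,-0.6]]' --delta_rot '[[0,0,0],[0,0,0],[0,0,0],[0,0,0],[0,0,0]]'

```text
clock: 26.7
position: [0.6516, 0.115, 0.1818]
tool_rot: [3.142, 0.0, 3.057]
force: [0.4, -0.2, 0.2]
grip_width: 0.0555
finger_force: 0.0
```

```bash
python3 - <<'E'
from h import *
feet('wrist','w6.png');feet('side')
plan(.425,.0072,.10,190)
E
```

```text
wrist foot px [307 193  27  62] xy [651.2 115.3] [18.3 44.2] yaw -5.5
side foot px [401 214  16  10] xy [ 422.6 -225. ] [20.4 45.3] yaw -6.2
side foot px [362 232  16  11] xy [467.4 -94.6] [20.8 47.1] yaw -16.2
side foot px [255 245  17  11] xy [651. 115.] [20.7 46.1] yaw -6.9
side foot px [353 260  19  10] xy [425.2   7. ] [45.7 20.9] yaw 11.0
pos [0.6523 0.1151 0.1822] rpy [1.7997e+02 1.1000e-01 1.7513e+02] n 3 turn -0.0413
   [ 0.724 -0.423  0.274]
   [ 0.758 -0.359  0.274]
   [ 0.786 -0.292  0.274]
```

Foot 1 is within 1 mm of its place, and the third foot has been knocked to (467,-95). Next is foot B.

Call:
apply_moves --linear '[[0.14,-0.085,0.05],[0.29,-0.17,0.1],[0.43,-0.254,0.16],[0.58,-0.34,0.22],[0.724,-0.423,0.27]]' --delta_rot '[[0,0,-0.008],[0,0,-0.016],[0,0,-0.024],[0,0,-0.032],[0,0,-0.041]]' --gripper 0.45

```text
clock: 27.22
position: [0.5745, 0.0785, 0.1525]
tool_rot: [-3.141, -0.001, -3.14]
force: [0.6, -0.9, 0.4]
grip_width: 0.062
finger_force: 0.0
```

Call:
apply_moves --linear '[[0.15,-0.072,0.05],[0.3,-0.144,0.1],[0.45,-0.216,0.16],[0.6,-0.287,0.22],[0.758,-0.359,0.27]]' --delta_rot '[[0,0,-0.008],[0,0,-0.016],[0,0,-0.024],[0,0,-0.032],[0,0,-0.041]]'

```text
clock: 27.63
position: [0.4989, 0.0426, 0.1257]
tool_rot: [3.141, -0.001, -3.054]
force: [0.9, -0.0, 0.4]
grip_width: 0.0618
finger_force: 0.0
```

Call:
apply_moves --linear '[[0.2,-0.074,0.05],[0.4,-0.148,0.1],[0.6,-0.222,0.16],[0.786,-0.292,0.22],[0.786,-0.292,0.27]]' --delta_rot '[[0,0,-0.008],[0,0,-0.016],[0,0,-0.024],[0,0,-0.032],[0,0,-0.041]]'

```text
clock: 28.05
position: [0.4207, 0.0053, 0.0989]
tool_rot: [-3.141, -0.004, -2.969]
force: [1.4, -0.3, 1.1]
grip_width: 0.0621
finger_force: 0.0
```

Call:
apply_moves --linear '[[0,0,0],[0,0,0],[0,0,0],[0,0,0],[0,0,0]]' --delta_rot '[[0,0,0],[0,0,0],[0,0,0],[0,0,0],[0,0,0]]'

```text
clock: 28.47
position: [0.4248, 0.0074, 0.0999]
tool_rot: [3.141, 0.0, -2.969]
force: [-0.6, -1.3, 0.5]
grip_width: 0.0617
finger_force: 0.0
```

```bash
python3 - <<'E'
from h import *
feet()
plan(.425,.0072,.0115,190)
E
```

```text
wrist foot px [301 223  36  79] xy [424.9   7. ] [44.1 18.4] yaw 10.2
wrist foot px [117 265  34  21] xy [449.3 -89.3] [18.2  7. ] yaw 72.3
pos [0.4247 0.0073 0.0999] rpy [ 1.800e+02  2.000e-02 -1.701e+02] n 1 turn -0.0008
   [-0.003 -0.002  0.884]
```

Call:
apply_moves --linear '[[0,0,0.2],[0,0,0.4],[0,0,0.6],[0,0,0.8],[0,0,0.885]]' --delta_rot '[[0,0,0],[0,0,0],[0,0,0],[0,0,0],[0,0,0]]'

```text
clock: 28.93
position: [0.4237, 0.0072, 0.0095]
tool_rot: [3.141, -0.002, -2.969]
force: [0.0, -0.2, 0.1]
grip_width: 0.0619
finger_force: 0.0
```

Call:
apply_moves --linear '[[0,0,0],[0,0,0],[0,0,0],[0,0,0],[0,0,0]]' --delta_rot '[[0,0,0],[0,0,0],[0,0,0],[0,0,0],[0,0,0]]' --gripper -0.03

```text
clock: 29.35
position: [0.4249, 0.007, 0.0121]
tool_rot: [-3.141, 0.001, -2.969]
force: [-0.6, -0.2, -0.8]
grip_width: 0.0417
finger_force: 0.0
```

Call:
apply_moves --linear '[[0,0,0],[0,0,0],[0,0,0],[0,0,0],[0,0,0]]' --delta_rot '[[0,0,0],[0,0,0],[0,0,0],[0,0,0],[0,0,0]]' --gripper -0.07

```text
clock: 29.77
position: [0.4248, 0.007, 0.012]
tool_rot: [-3.141, 0.001, -2.969]
force: [-0.8, -0.5, 11.0]
grip_width: 0.0399
finger_force: 8.0
```

Call:
apply_moves --linear '[[0,0,-0.06],[0,0,-0.12],[0,0,-0.2],[0,0,-0.3],[0,0,-0.4]]' --delta_rot '[[0,0,0],[0,0,0],[0,0,0],[0,0,0],[0,0,0]]' --gripper -0.074

```text
clock: 30.18
position: [0.4243, 0.007, 0.0524]
tool_rot: [-3.142, 0.0, -2.969]
force: [-0.2, 0.1, -1.6]
grip_width: 0.04
finger_force: 12.3
```

```bash
python3 - <<'E'
from h import *
plan(.6438,.0312,.052,175,3)
E
```

```text
pos [0.4243 0.007  0.0524] rpy [-180.     0.  -170.1] n 3 turn 0.0414
   [-0.735 -0.046  0.001]
   [-0.736  0.017  0.001]
   [-0.732  0.081  0.001]
```

Call:
apply_moves --linear '[[-0.14,-0.009,0],[-0.29,-0.018,0],[-0.44,-0.027,0],[-0.59,-0.037,0],[-0.735,-0.046,0]]' --delta_rot '[[0,0,0.008],[0,0,0.016],[0,0,0.025],[0,0,0.033],[0,0,0.041]]'

```text
clock: 30.6
position: [0.4984, 0.0152, 0.0522]
tool_rot: [3.141, 0.001, -3.056]
force: [-0.6, -0.3, -1.8]
grip_width: 0.0398
finger_force: 12.3
```

Call:
apply_moves --linear '[[-0.14,0.003,0],[-0.29,0.007,0],[-0.44,0.01,0],[-0.59,0.014,0],[-0.736,0.017,0]]' --delta_rot '[[0,0,0.008],[0,0,0.016],[0,0,0.025],[0,0,0.033],[0,0,0.041]]'

```text
clock: 31.02
position: [0.5714, 0.0233, 0.0522]
tool_rot: [3.141, 0.0, 3.142]
force: [-1.2, 0.9, -2.1]
grip_width: 0.0395
finger_force: 12.3
```

Call:
apply_moves --linear '[[-0.16,0.018,0],[-0.33,0.036,0],[-0.5,0.055,0],[-0.65,0.072,0],[-0.732,0.081,0]]' --delta_rot '[[0,0,0.008],[0,0,0.016],[0,0,0.025],[0,0,0.033],[0,0,0.041]]'

```text
clock: 31.43
position: [0.6452, 0.0317, 0.0522]
tool_rot: [3.141, 0.001, 3.056]
force: [1.2, 0.4, -1.0]
grip_width: 0.0401
finger_force: 12.3
```

Call:
apply_moves --linear '[[0,0,0.03],[0,0,0.06],[0,0,0.1],[0,0,0.13],[0,0,0.15]]' --delta_rot '[[0,0,0],[0,0,0],[0,0,0],[0,0,0],[0,0,0]]'

```text
clock: 31.85
position: [0.6432, 0.0313, 0.0358]
tool_rot: [-3.141, -0.001, 3.057]
force: [-0.7, -0.2, -2.3]
grip_width: 0.0398
finger_force: 12.3
```

```bash
python3 - <<'E'
from h import *
plan(.6438,.0312,.0205,175)
E
```

```text
pos [0.6432 0.0313 0.0358] rpy [-1.7999e+02 -5.0000e-02  1.7515e+02] n 1 turn 0.0013
   [-0.007 -0.     0.153]
```

Call:
apply_moves --linear '[[-0.003,0,0.04],[-0.003,0,0.08],[-0.003,0,0.12],[-0.003,0,0.15],[-0.003,0,0.155]]' --delta_rot '[[0,0,0],[0,0,0],[0,0,0],[0,0,0],[0,0,0]]'

```text
clock: 32.27
position: [0.6439, 0.0314, 0.0202]
tool_rot: [-3.141, -0.001, 3.057]
force: [-0.9, -0.6, 0.3]
grip_width: 0.0401
finger_force: 12.4
```

Call:
apply_moves --linear '[[0,0,0],[0,0,0],[0,0,0],[0,0,0],[0,0,0]]' --delta_rot '[[0,0,0],[0,0,0],[0,0,0],[0,0,0],[0,0,0]]' --gripper 0.3

```text
clock: 32.68
position: [0.6443, 0.0314, 0.0209]
tool_rot: [3.142, 0.0, 3.057]
force: [-0.3, 0.0, 0.6]
grip_width: 0.0554
finger_force: 0.0
```

Call:
apply_moves --linear '[[0,0,-0.2],[0,0,-0.4],[0,0,-0.6],[0,0,-0.8],[0,0,-1]]' --delta_rot '[[0,0,0],[0,0,0],[0,0,0],[0,0,0],[0,0,0]]'

```text
clock: 33.1
position: [0.6441, 0.0314, 0.1219]
tool_rot: [3.142, 0.0, 3.057]
force: [0.8, 0.8, 0.6]
grip_width: 0.0557
finger_force: 0.0
```

Call:
apply_moves --linear '[[0,0,-0.12],[0,0,-0.24],[0,0,-0.36],[0,0,-0.5],[0,0,-0.5]]' --delta_rot '[[0,0,0],[0,0,0],[0,0,0],[0,0,0],[0,0,0]]'

```text
clock: 33.52
position: [0.6451, 0.0316, 0.1731]
tool_rot: [3.141, 0.003, 3.057]
force: [-0.1, 0.3, -0.2]
grip_width: 0.0557
finger_force: 0.0
```

```bash
python3 - <<'E'
from h import *
feet('wrist');feet('side')
plan(.467,-.0955,.10,163)
E
```

```text
wrist foot px [306 194  28  64] xy [644.   31.5] [18.4 44.3] yaw -4.4
wrist foot px [428 194  34  64] xy [651.2 115.1] [18.3 44.1] yaw -4.9
side foot px [401 214  16  10] xy [ 422.9 -225. ] [20.4 44.8] yaw -6.2
side foot px [279 229  16  11] xy [645.   31.3] [20.7 46.9] yaw -7.0
side foot px [362 231  16  12] xy [467.6 -94.2] [20.8 47.2] yaw -17.6
side foot px [255 245  17  11] xy [650.9 115. ] [20.7 45.8] yaw -6.9
pos [0.6442 0.0314 0.1707] rpy [-1.8000e+02  1.0000e-02  1.7514e+02] n 2 turn 0.0506
   [ 0.829 -0.707  0.353]
   [ 0.75  -0.791  0.353]
```

Call:
apply_moves --linear '[[0.166,-0.141,0.05],[0.33,-0.283,0.1],[0.5,-0.424,0.2],[0.663,-0.566,0.28],[0.829,-0.707,0.353]]' --delta_rot '[[0,0,0.01],[0,0,0.02],[0,0,0.03],[0,0,0.04],[0,0,0.05]]' --gripper 0.45

```text
clock: 34.03
position: [0.554, -0.0326, 0.134]
tool_rot: [-3.141, -0.002, 2.951]
force: [1.2, -0.2, 0.3]
grip_width: 0.0621
finger_force: 0.0
```

Call:
apply_moves --linear '[[0.17,-0.18,0.07],[0.35,-0.37,0.14],[0.52,-0.55,0.21],[0.69,-0.73,0.28],[0.75,-0.791,0.353]]' --delta_rot '[[0,0,0.01],[0,0,0.02],[0,0,0.03],[0,0,0.04],[0,0,0.05]]'

```text
clock: 34.45
position: [0.4636, -0.0976, 0.0991]
tool_rot: [-3.14, -0.003, 2.844]
force: [-0.1, -0.6, -0.5]
grip_width: 0.062
finger_force: 0.0
```

Call:
apply_moves --linear '[[0,0,0],[0,0,0],[0,0,0],[0,0,0],[0,0,0]]' --delta_rot '[[0,0,0],[0,0,0],[0,0,0],[0,0,0],[0,0,0]]'

```text
clock: 34.87
position: [0.4676, -0.0951, 0.1003]
tool_rot: [3.141, 0.0, 2.848]
force: [0.5, 0.6, 0.9]
grip_width: 0.0617
finger_force: 0.0
```

```bash
python3 - <<'E'
from h import *
feet()
plan(.467,-.0955,.0115,163)
E
```

```text
wrist foot px [ 20 212  64  84] xy [ 422.9 -226. ] [18.5 44.1] yaw -8.1
wrist foot px [303 222  36  79] xy [467.2 -94.7] [18.2 44.2] yaw -17.6
pos [ 0.4675 -0.0951  0.1003] rpy [1.7999e+02 2.0000e-02 1.6319e+02] n 1 turn 0.0016
   [ 0.004 -0.005  0.888]
```

Call:
apply_moves --linear '[[0,0.003,0.2],[0,0.003,0.4],[0,0.003,0.6],[0,0.003,0.8],[0,0.003,0.887]]' --delta_rot '[[0,0,0.007],[0,0,0.007],[0,0,0.007],[0,0,0.007],[0,0,0.007]]'

```text
clock: 35.33
position: [0.4665, -0.0948, 0.0096]
tool_rot: [-3.141, -0.002, 2.833]
force: [-0.9, 0.9, -0.1]
grip_width: 0.0617
finger_force: 0.0
```

Call:
apply_moves --linear '[[0,0,0],[0,0,0],[0,0,0],[0,0,0],[0,0,0]]' --delta_rot '[[0,0,0],[0,0,0],[0,0,0],[0,0,0],[0,0,0]]' --gripper -0.03

```text
clock: 35.75
position: [0.4676, -0.0954, 0.0123]
tool_rot: [3.141, 0.001, 2.832]
force: [0.1, 0.5, 0.4]
grip_width: 0.0411
finger_force: 0.0
```

Call:
apply_moves --linear '[[0,0,0],[0,0,0],[0,0,0],[0,0,0],[0,0,0]]' --delta_rot '[[0,0,0],[0,0,0],[0,0,0],[0,0,0],[0,0,0]]' --gripper -0.07

```text
clock: 36.17
position: [0.4676, -0.0954, 0.0122]
tool_rot: [3.141, 0.001, 2.833]
force: [-1.4, -0.3, 10.9]
grip_width: 0.0401
finger_force: 7.7
```

Call:
apply_moves --linear '[[0,0,-0.06],[0,0,-0.12],[0,0,-0.2],[0,0,-0.3],[0,0,-0.4]]' --delta_rot '[[0,0,0],[0,0,0],[0,0,0],[0,0,0],[0,0,0]]' --gripper -0.074

```text
clock: 36.58
position: [0.4672, -0.0953, 0.0527]
tool_rot: [3.142, 0.0, 2.833]
force: [0.1, -0.8, -1.2]
grip_width: 0.0399
finger_force: 12.2
```

```bash
python3 - <<'E'
from h import *
plan(.6366,-.0525,.052,175,2)
E
```

```text
pos [ 0.4672 -0.0953  0.0527] rpy [1.800e+02 1.000e-02 1.623e+02] n 2 turn -0.0529
   [-0.742  0.461  0.004]
   [-0.788  0.376  0.004]
```

Call:
apply_moves --linear '[[-0.148,0.092,0],[-0.297,0.184,0],[-0.445,0.277,0],[-0.594,0.369,0],[-0.742,0.461,0]]' --delta_rot '[[0,0,-0.01],[0,0,-0.021],[0,0,-0.032],[0,0,-0.042],[0,0,-0.053]]'

```text
clock: 37.0
position: [0.5528, -0.0738, 0.0526]
tool_rot: [3.141, 0.001, 2.944]
force: [0.0, 0.6, -1.4]
grip_width: 0.0399
finger_force: 12.2
```

Call:
apply_moves --linear '[[-0.16,0.076,0],[-0.32,0.153,0],[-0.5,0.239,0],[-0.67,0.32,0],[-0.788,0.376,0]]' --delta_rot '[[0,0,-0.01],[0,0,-0.021],[0,0,-0.032],[0,0,-0.042],[0,0,-0.053]]'

```text
clock: 37.42
position: [0.638, -0.052, 0.0527]
tool_rot: [3.141, 0.001, 3.056]
force: [-0.4, -0.6, -1.3]
grip_width: 0.0403
finger_force: 12.2
```

Call:
apply_moves --linear '[[0,0,0.03],[0,0,0.06],[0,0,0.1],[0,0,0.13],[0,0,0.15]]' --delta_rot '[[0,0,0],[0,0,0],[0,0,0],[0,0,0],[0,0,0]]'

```text
clock: 37.83
position: [0.6358, -0.0529, 0.0362]
tool_rot: [-3.141, -0.001, 3.054]
force: [-0.4, 0.3, 0.1]
grip_width: 0.0396
finger_force: 12.2
```

```bash
python3 - <<'E'
from h import *
plan(.6366,-.0525,.0205,175)
E
```

```text
pos [ 0.6358 -0.0529  0.0362] rpy [-1.7998e+02 -4.0000e-02  1.7499e+02] n 1 turn -0.0001
   [-0.007  0.005  0.157]
```

Call:
apply_moves --linear '[[-0.003,0.003,0.04],[-0.003,0.003,0.08],[-0.003,0.003,0.12],[-0.003,0.003,0.15],[-0.003,0.003,0.157]]' --delta_rot '[[0,0,0],[0,0,0],[0,0,0],[0,0,0],[0,0,0]]'

```text
clock: 38.25
position: [0.6365, -0.0523, 0.0204]
tool_rot: [-3.142, -0.001, 3.055]
force: [-4.0, -0.2, 6.1]
grip_width: 0.0397
finger_force: 13.0
```

Call:
apply_moves --linear '[[0,0,0],[0,0,0],[0,0,0],[0,0,0],[0,0,0]]' --delta_rot '[[0,0,0],[0,0,0],[0,0,0],[0,0,0],[0,0,0]]' --gripper 0.3

```text
clock: 38.67
position: [0.6369, -0.0523, 0.0209]
tool_rot: [3.142, 0.0, 3.055]
force: [-0.3, -0.7, -0.2]
grip_width: 0.0556
finger_force: 0.0
```

Call:
apply_moves --linear '[[0,0,-0.2],[0,0,-0.4],[0,0,-0.6],[0,0,-0.8],[0,0,-1]]' --delta_rot '[[0,0,0],[0,0,0],[0,0,0],[0,0,0],[0,0,0]]'

```text
clock: 39.08
position: [0.6367, -0.0523, 0.1218]
tool_rot: [-3.142, 0.0, 3.055]
force: [-0.5, -0.0, 0.7]
grip_width: 0.056
finger_force: 0.0
```

Call:
apply_moves --linear '[[0,0,-0.12],[0,0,-0.24],[0,0,-0.36],[0,0,-0.5],[0,0,-0.5]]' --delta_rot '[[0,0,0],[0,0,0],[0,0,0],[0,0,0],[0,0,0]]'

```text
clock: 39.5
position: [0.6378, -0.0523, 0.1731]
tool_rot: [3.141, 0.003, 3.055]
force: [0.7, 0.3, 0.2]
grip_width: 0.0556
finger_force: 0.0
```

```bash
python3 - <<'E'
from h import *
feet('wrist');feet('side')
plan(.423,-.2258,.10,172)
E
```

```text
wrist foot px [552 193  40  65] xy [651.2 115.3] [18.7 44.4] yaw -4.6
wrist foot px [306 194  28  63] xy [636.2 -52.2] [18.1 43.6] yaw -4.5
wrist foot px [429 194  33  64] xy [644.1  31.6] [18.3 44.1] yaw -4.7
side foot px [408 118  26  14] xy [ 648.5 -712.6] [81.4 99.8] yaw -10.9
side foot px [416 137  16   8] xy [ 587.6 -626.2] [50.7 52.9] yaw -61.8
side foot px [300 215  16  10] xy [636.7 -52.1] [20.5 46.2] yaw -5.6
side foot px [401 214  16  10] xy [ 422.6 -224.9] [20.5 45.3] yaw -6.2
side foot px [279 229  16  11] xy [644.7  31.4] [20.6 46.4] yaw -1.4
side foot px [255 245  17  11] xy [651.4 115. ] [20.2 45.2] yaw -4.6
pos [ 0.6368 -0.0523  0.1707] rpy [-180.      0.    175.01] n 3 turn 0.0084
   [ 0.66  -0.638  0.236]
   [ 0.648 -0.65   0.236]
   [ 0.637 -0.661  0.236]
```

Three are placed. On to the last foot.

Call:
apply_moves --linear '[[0.13,-0.128,0.03],[0.264,-0.255,0.06],[0.396,-0.383,0.1],[0.528,-0.51,0.18],[0.66,-0.638,0.236]]' --delta_rot '[[0,0,0.002],[0,0,0.004],[0,0,0.006],[0,0,0.008],[0,0,0.008]]' --gripper 0.45

```text
clock: 40.02
position: [0.5642, -0.1104, 0.1457]
tool_rot: [3.141, -0.002, 3.038]
force: [0.7, 0.3, 0.5]
grip_width: 0.0621
finger_force: 0.0
```

Call:
apply_moves --linear '[[0.13,-0.13,0.05],[0.26,-0.26,0.1],[0.39,-0.39,0.15],[0.52,-0.52,0.2],[0.648,-0.65,0.236]]' --delta_rot '[[0,0,0.002],[0,0,0.004],[0,0,0.006],[0,0,0.008],[0,0,0.008]]'

```text
clock: 40.43
position: [0.4929, -0.1683, 0.1223]
tool_rot: [3.141, -0.002, 3.021]
force: [0.4, 0.1, -0.1]
grip_width: 0.0617
finger_force: 0.0
```

Call:
apply_moves --linear '[[0.16,-0.166,0.05],[0.32,-0.332,0.1],[0.48,-0.498,0.15],[0.637,-0.661,0.2],[0.637,-0.661,0.236]]' --delta_rot '[[0,0,0.002],[0,0,0.004],[0,0,0.006],[0,0,0.008],[0,0,0.008]]'

```text
clock: 40.85
position: [0.4191, -0.2285, 0.0987]
tool_rot: [-3.141, -0.004, 3.0]
force: [0.2, -0.2, -0.6]
grip_width: 0.062
finger_force: 0.0
```

Call:
apply_moves --linear '[[0,0,0],[0,0,0],[0,0,0],[0,0,0],[0,0,0]]' --delta_rot '[[0,0,0],[0,0,0],[0,0,0],[0,0,0],[0,0,0]]'

```text
clock: 41.27
position: [0.4236, -0.2256, 0.1001]
tool_rot: [3.142, 0.0, 3.005]
force: [-1.0, -1.7, 0.4]
grip_width: 0.0618
finger_force: 0.0
```

```bash
python3 - <<'E'
from h import *
feet()
plan(.423,-.2258,.0115,172)
E
```

```text
wrist foot px [301 222  36  79] xy [ 423.  -225.9] [18.4 44. ] yaw -7.7
pos [ 0.4235 -0.2256  0.1001] rpy [1.8000e+02 1.0000e-02 1.7218e+02] n 1 turn 0.0015
   [ 0.005 -0.002  0.886]
```

Call:
apply_moves --linear '[[0.005,0.002,0.2],[0.005,0.002,0.4],[0.005,0.002,0.6],[0.005,0.002,0.8],[0.005,0.002,0.886]]' --delta_rot '[[0,0,0],[0,0,0],[0,0,0],[0,0,0],[0,0,0]]'

```text
clock: 41.73
position: [0.4222, -0.2251, 0.0095]
tool_rot: [3.141, -0.002, 3.005]
force: [0.4, -0.1, -0.7]
grip_width: 0.0616
finger_force: 0.0
```

Call:
apply_moves --linear '[[0,0,0],[0,0,0],[0,0,0],[0,0,0],[0,0,0]]' --delta_rot '[[0,0,0],[0,0,0],[0,0,0],[0,0,0],[0,0,0]]' --gripper -0.03

```text
clock: 42.15
position: [0.4231, -0.2261, 0.0123]
tool_rot: [-3.141, 0.001, 3.004]
force: [0.2, 0.4, 0.2]
grip_width: 0.0418
finger_force: 0.0
```

Call:
apply_moves --linear '[[0,0,0],[0,0,0],[0,0,0],[0,0,0],[0,0,0]]' --delta_rot '[[0,0,0],[0,0,0],[0,0,0],[0,0,0],[0,0,0]]' --gripper -0.07

```text
clock: 42.57
position: [0.4231, -0.226, 0.0122]
tool_rot: [-3.141, 0.001, 3.004]
force: [-1.0, 1.4, 9.5]
grip_width: 0.0398
finger_force: 7.7
```

Call:
apply_moves --linear '[[0,0,-0.06],[0,0,-0.12],[0,0,-0.2],[0,0,-0.3],[0,0,-0.4]]' --delta_rot '[[0,0,0],[0,0,0],[0,0,0],[0,0,0],[0,0,0]]' --gripper -0.074

```text
clock: 42.98
position: [0.4227, -0.2258, 0.0526]
tool_rot: [-3.142, 0.0, 3.004]
force: [0.4, -0.6, -1.7]
grip_width: 0.0396
finger_force: 12.2
```

```bash
python3 - <<'E'
from h import *
plan(.6293,-.1362,.052,175,3)
E
```

```text
pos [ 0.4227 -0.2258  0.0526] rpy [-1.8000e+02  1.0000e-02  1.7213e+02] n 3 turn -0.008
   [-0.641  0.39   0.002]
   [-0.648  0.379  0.002]
   [-0.654  0.368  0.002]
```

Call:
apply_moves --linear '[[-0.128,0.078,0],[-0.256,0.156,0],[-0.385,0.234,0],[-0.513,0.312,0],[-0.641,0.39,0]]' --delta_rot '[[0,0,-0.002],[0,0,-0.004],[0,0,-0.006],[0,0,-0.008],[0,0,-0.008]]'

```text
clock: 43.4
position: [0.4932, -0.1948, 0.0515]
tool_rot: [3.141, 0.0, 3.022]
force: [0.2, -0.2, -0.9]
grip_width: 0.04
finger_force: 12.2
```

Call:
apply_moves --linear '[[-0.13,0.076,0],[-0.26,0.152,0],[-0.39,0.227,0],[-0.52,0.303,0],[-0.648,0.379,0]]' --delta_rot '[[0,0,-0.002],[0,0,-0.004],[0,0,-0.006],[0,0,-0.008],[0,0,-0.008]]'

```text
clock: 43.82
position: [0.562, -0.1646, 0.0513]
tool_rot: [3.141, 0.0, 3.039]
force: [-0.1, -0.2, -0.9]
grip_width: 0.0396
finger_force: 12.2
```

Call:
apply_moves --linear '[[-0.15,0.084,0],[-0.3,0.168,0],[-0.45,0.252,0],[-0.58,0.325,0],[-0.654,0.368,0]]' --delta_rot '[[0,0,-0.002],[0,0,-0.004],[0,0,-0.006],[0,0,-0.008],[0,0,-0.008]]'

```text
clock: 44.23
position: [0.6313, -0.134, 0.0513]
tool_rot: [3.14, 0.001, 3.057]
force: [-0.4, 0.3, 0.3]
grip_width: 0.0397
finger_force: 12.2
```

Call:
apply_moves --linear '[[0,0,0.03],[0,0,0.06],[0,0,0.1],[0,0,0.13],[0,0,0.15]]' --delta_rot '[[0,0,0],[0,0,0],[0,0,0],[0,0,0],[0,0,0]]'

```text
clock: 44.65
position: [0.6286, -0.1367, 0.0358]
tool_rot: [-3.141, -0.001, 3.054]
force: [-0.6, 0.7, -0.8]
grip_width: 0.0398
finger_force: 12.2
```

```bash
python3 - <<'E'
from h import *
plan(.6293,-.1362,.0205,175)
E
```

```text
pos [ 0.6286 -0.1367  0.0358] rpy [-1.7999e+02 -5.0000e-02  1.7498e+02] n 1 turn -0.0002
   [-0.007  0.005  0.153]
```

Call:
apply_moves --linear '[[-0.003,0.003,0.04],[-0.003,0.003,0.08],[-0.003,0.003,0.12],[-0.003,0.003,0.15],[-0.003,0.003,0.153]]' --delta_rot '[[0,0,0],[0,0,0],[0,0,0],[0,0,0],[0,0,0]]'

```text
clock: 45.07
position: [0.6293, -0.1359, 0.0204]
tool_rot: [3.142, -0.001, 3.055]
force: [0.6, -0.3, -1.3]
grip_width: 0.0394
finger_force: 12.2
```

Call:
apply_moves --linear '[[0,0,0],[0,0,0],[0,0,0],[0,0,0],[0,0,0]]' --delta_rot '[[0,0,0],[0,0,0],[0,0,0],[0,0,0],[0,0,0]]' --gripper 0.3

```text
clock: 45.48
position: [0.6297, -0.1359, 0.0213]
tool_rot: [-3.142, 0.0, 3.055]
force: [0.8, 0.2, 0.4]
grip_width: 0.0553
finger_force: 0.0
```

Call:
apply_moves --linear '[[0,0,-0.2],[0,0,-0.4],[0,0,-0.6],[0,0,-0.8],[0,0,-1]]' --delta_rot '[[0,0,0],[0,0,0],[0,0,0],[0,0,0],[0,0,0]]'

```text
clock: 45.9
position: [0.6295, -0.1359, 0.1222]
tool_rot: [3.142, 0.0, 3.055]
force: [0.3, -0.1, 0.4]
grip_width: 0.0555
finger_force: 0.0
```

Call:
apply_moves --linear '[[0,0,-0.2],[0,0,-0.4],[0,0,-0.6],[0,0,-0.8],[0,0,-1]]' --delta_rot '[[0,0,0],[0,0,0],[0,0,0],[0,0,0],[0,0,0]]'

```text
clock: 46.32
position: [0.6295, -0.1359, 0.2223]
tool_rot: [-3.142, 0.0, 3.055]
force: [0.1, -0.6, 0.2]
grip_width: 0.0554
finger_force: 0.0
```

Call:
apply_moves --linear '[[0,0,0],[0,0,0],[0,0,0],[0,0,0],[0,0,0]]' --delta_rot '[[0,0,0],[0,0,0],[0,0,0],[0,0,0],[0,0,0]]'

```text
clock: 46.73
position: [0.6292, -0.1359, 0.2202]
tool_rot: [3.141, -0.001, 3.055]
force: [0.5, -0.1, 0.1]
grip_width: 0.0557
finger_force: 0.0
```

```bash
python3 - <<'E'
from h import *
feet('wrist')
im,d,c=grab('side');save('side9.png',im)
im,d,c=grab('scene');save('scene9.png',im)
E
```

```text
wrist foot px [414 183  28  56] xy [636.2 -52. ] [18.4 44.1] yaw -5.1
wrist foot px [308 184  24  56] xy [ 629.5 -136. ] [17.9 44.4] yaw -4.6
wrist foot px [521 184  32  56] xy [644.5  31.9] [18.3 44.1] yaw -4.5
wrist foot px [629 197  11  43] xy [657.1 106.3] [34.5  7.4] yaw 8.0
```

View pics/side9.png

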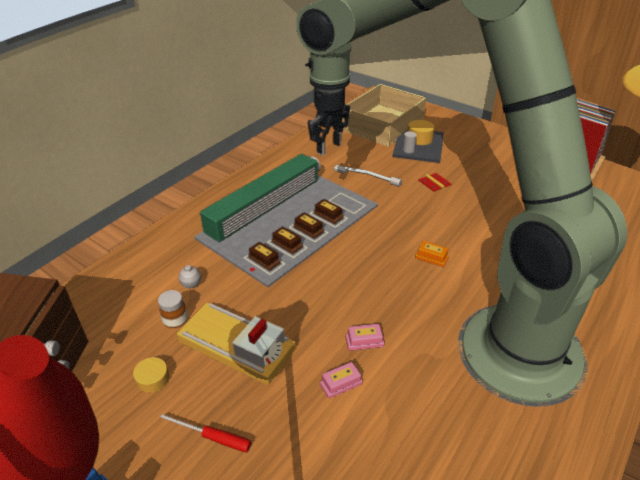

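View pics/scene9.png

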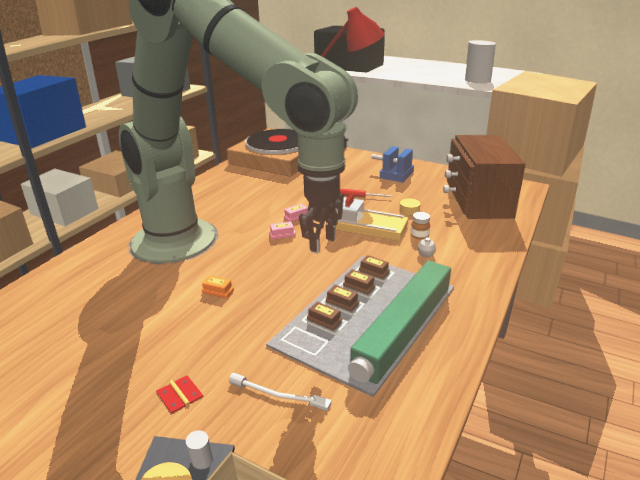

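Both views show the four feet on places 1 to 4, from (264,255) to (329,210) in the side view. Place 5 is empty, no other walnut foot is on the bench, and the lock is home. I'll hand it in.

```bash
python3 -c "
from workcell import workorder
print(workorder.job_done())"
```

```text
the job is handed in; nothing more can be done
None
```

The job is handed in (no verdict came back): the four walnut feet I found stand on places 1–4, within about 1 mm by camera; the knob is on the red mark and the lock is home, but while gripping the first foot the pads briefly read 18.9 N each, over your 15 N limit though just under the 38 N combined fail line, and after easing off I carried every foot at about 12 N.

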